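Set up the fold-up tool tote

ROBOT

A 6-joint arm with a two-finger parallel gripper is mounted at the origin on the work surface. World frame = base frame: x ahead of the robot, y to its left, z up, the work surface at z = 0. Lengths are in mm, angles in rad, forces in N, time in s.
With the tool pointing down it reaches from about 350 to 775 mm from the base axis. Payload 7.3 kg.
Tool frame: the origin (TCP) lies midway between the tips of the shut fingers; the grasp point (between the pads) lies 19 mm behind it; x points along the fingers, z is the direction in which the jaws open and shut, and the axes are right-handed (so a half turn about x gives the same grasp; the last joint's range is limited). The gripper opens to 92 mm and grips with 3 to 60 N. Pads are 19 mm wide; open, the fingers measure 130 mm over their backs; the gripper's body (75 mm by 190 mm) begins 47 mm behind the grasp point.
Start: joints at [1.066, 0.342, 1.524, -0, 1.275, -0.146], TCP at [184.341, 491.593, 226.741] pointing down, gripper open.
Joint ranges: [-2.53, 2.53], [-0.77, 2.02], [0.04, 2.7], [-1, 4.14], [0.28, 2.66], [-3.11, 3.11]. Speed limits (rad/s): [2.57, 2.57, 3.14, 3.14, 3.14, 3.14].

INTERFACE

Orientations are given as [roll, pitch, yaw] about the fixed x, y, z axes, in that order (R = Rz(yaw) Ry(pitch) Rx(roll)).
In Python, from plant import readout, imaging, bot gives the robot as it stands.
- The arm moves only by the tool arm_command, never from a script. Its argument "plan" is a list of rows, each an object of numbers: "tx", "ty", "tz": the shift along the tool's x, y, z in cm; "wx", "wy", "wz": the turn, a rotation vector about the tool's x, y, z in rad; "jaw": the opening, from -1 (shut) to 1 (fully open). In form: [{"tx": .., "ty": .., "tz": .., "wx": .., "wy": .., "wz": .., "jaw": ..}, ...]. A call has 1 to 20 rows; each row shifts and turns the commanded pose from where the row before left it, along the tool's axes as they then stand; what a row does not reach is not made up. A row lasts 1/10 s, in which the tool goes at most 50 mm and 8.59 degrees, less where a joint would pass 70% of its speed; a pose out of reach is approached as far as the arm can. A call with a gripper value outside its range is refused whole. The fingers move at their own pace and stop on an object; the grip force is fixed at half the most. Time passes only in rows, so rows that do not move let the fingers close. It gives the time, the measured TCP pose, the force and the opening at its end, in the units of the state.
- readout.get_obs(): the state, without advancing time (a new reading comes with each control period).
- imaging.capture(name): name is "side" or "top"; returns the picture (400x640x3 uint8, blue, green, red); there is no depth.
- imaging.get_calibration(name): a dict with "fx", "fy", "cx", "cy" (pixels), "dist" ([k1, k2, p1, p2, k3] as OpenCV has them; the pictures are not rectified), "position" and "rotation" of the camera in the world. Camera axes: x right, y up, looking along -z (the intrinsics and any distortion apply to the point x, -y, -z); pixel columns grow to the right and rows downward; lengths in mm; the calibration is good to about 2 mm. A picture is of the moment at which its call begins. get_calibration takes no time and is no camera call.
- bot.close_job(): hands the job in, once; it reports no verdict.
The state is a dict: "time": time; "joint_positions": joint angles; "dq": joint speeds; "tau": joint torques, N m; "tool_pos": TCP position; "tcp_rot": TCP orientation; "contact_force": force on the tool from outside, world axes, zero at the start; "moment": the same for the moment, N m; "grip_width": finger opening in mm.
Only numpy, scipy, OpenCV 4.12 (cv2) and the standard library are available. Lean on these libraries where they do the work, as an engineer would, in place of code of your own. Each camera call takes 0.05 s, during which the arm holds its last target.

TASK

Set up the fold-up wooden tool tote that lies opened out on the workbench: first raise its three hinged sides until each stands fully upright, then lower the loose handle insert into it, lined up with the tote, and press it down flat onto the tote's floor until both sprung catches snap over its ends. Let go of everything, and do not disturb the other things on the bench.

Things in the scene. Friction and masses are not known exactly. Their poses are not given: they have to be found in the camera images.
- tote: Plywood tote, opened out, fixed to the bench. Origin: centre of underside, on the bench; x to its far side, y to its left side, z up. Floor 130 (x) x 180 (y) mm, top face 24 mm above the bench. Near end (-x): fixed wall 202 mm long, 64 high, inner face at x = -66 mm. The other three sides are hinged panels 10 mm thick; upright, their inner faces stand at y = +91, y = -91, x = +66 mm.
- left (a joint): Left (+y) panel, rad: 0 = level outwards, 1.571 = upright (stop); starts at 0.15 to 0.6. Hinge axis along tote x at y = +96 mm, 19 mm above the bench. Stiff: stays where left, about 3 N at the tab moves it. 130 mm long, 46 mm high from the axis, 10 thick; mid-edge finger tab 30 mm wide (along the hinge), 10 thick, reaching 85 mm from the axis.
- right (a joint): Right (-y) panel, mirror image of the left: hinge axis along tote x at y = -96 mm, 19 mm above the bench; same sizes, tab, stiffness, start range and angle meaning.
- far (a joint): Far (+x) panel: hinge axis along tote y at x = +71 mm, 19 mm above the bench; 202 mm long, otherwise same height, tab, stiffness, start range and angle meaning as the left one.
- left_tab (a point): Grip point in the middle of the left panel's finger tab: 70 mm from the hinge axis, mid-thickness, moves with the panel. Pinch the tab by its two edges, 30 mm apart along the hinge, tool pointing down; it turns between the fingers as it is carried round the hinge.
- right_tab (a point): The same point on the right panel's tab.
- far_tab (a point): The same point on the far panel's tab.
- insert: Loose handle insert, about 0.3 kg: plywood floor 116 (x) x 150 (y) x 10 mm, dark upright handle board in its middle 14 mm thick (x), 100 long (y), top 110 mm above the underside, with a foot strip 30 wide, 10 high. Origin: centre of underside. Fits either way round, its y along tote y; seated, origin 24 mm above the tote's, centred in it. Starts at one of two places right of the tote, yaw to 0.4 rad.
- insert_grip (a point): Point in the middle of the insert's handle board, 95 mm above its underside (15 mm below the top edge); pinch across the 14 mm thickness (insert's x).
- catch_left (a joint): Sprung steel catch at the left end of the tote's floor (y = +80 mm, 30 wide, top 61 mm above the bench), rad: 0 = at rest, grows as pushed outwards (to 0.35). Its sloping nose reaches in to y = 71 mm, lip 35 mm above the bench: the insert's end pushes it back about 0.13 rad going down, then it springs over the insert's floor. Passing both catches takes 10 to 20 N downwards.
- catch_right (a joint): The same catch at the right end (y = -80 mm).
- offcut: Bystander: dark wooden block 80 x 50 x 40 mm, at the other of the two places right of the tote; origin centre of underside.
- plane: Bystander: metal hand plane, 200 x 56 mm, 70 mm high, beyond the tote; origin centre of underside.
- square: Bystander: try square with 110 mm wooden stock and 120 mm steel blade, lying beyond the work, right of the hand plane; origin centre of the stock's underside.
Not all that is in view belongs to the job. What is meant by the insert is not grey, and is the larger of those in its own colour.

How it is judged (in metres and radians):
On the way, in this order (a step that is already met when the one before it is completed fails the run):
1. all three hinged sides stand upright (value of joint each of left, right, far above 1.45 rad), for 0.2 s.
2. the insert is pressed home on the tote's floor (z of insert in the frame of tote below 0.0265 m and horizontal distance between insert and tote below 0.012 m), for 0.2 s.
At the end, for the whole second after the job is handed in: All three hinged sides are within 0.12 rad of upright; the insert lies at rest flat on the tote's floor (underside within 2.5 mm of it, within 12 mm of the centre, in line within 0.12 rad) and both sprung catches have snapped back over its ends (within 0.04 rad of rest) (all of step 1 and all of step 2 and z of insert in the frame of tote above 0.021 m and angle between the y axis of insert and the y axis of tote, either way round below 0.12 rad and angle between insert's own z axis and vertical below 0.04 rad and value of joint each of catch_left, catch_right below 0.04 rad and linear speed of insert below 0.02 m/s); the robot touches nothing.
It fails at once if a bystander (offcut, hand plane or try square) is moved by more than 30 mm (distance of any of offcut, plane, square from where it was at the start of the episode above 0.03 m).
It also fails if it takes over 67 s, if anything falls off the work surface, if the arm or the gripper's body presses on something with over 40 N, if the wrist force passes 120 N, or if a joint passes its speed limit or range.

## Working session

There is one attempt and no reset: what is moved stays moved. The work goes in short steps, Python scripts to look and compute and a tool call to move; the robot and the scene stay as the last step left them, time stands still between calls to the robot, and variables do not carry over. Pictures are saved under pics/ and viewed, and the job is handed in when it is done.

Besides the shell and the picture viewer there is one more tool, called as name([rows], argument=value, ...), one row to a line, values as JSON. arm_command: Moves the arm, as the interface text tells. Its arguments: {"type":"object","properties":{"plan":{"type":"array"}},"required":["plan"]}

```bash
mkdir -p pics; ls
python3 - <<'E'
from plant import readout, imaging, bot
import cv2
for n in("top","side"):
    im=imaging.capture(n); cv2.imwrite(f"pics/{n}0.png",im)
    c=imaging.get_calibration(n); print(n,c)
print(readout.get_obs())
E
```

```text
pics
top {'fx': 404.9889753152491, 'fy': 404.9889753152491, 'cx': 321.82224007032113, 'cy': 189.40177881154065, 'dist': array([-0.10613309,  0.        ,  0.        ,  0.        ,  0.        ]), 'position': array([ 358.86609839,  -51.61149314, 1104.70207926]), 'rotation': array([ 0.1882065 ,  0.00304203, -1.59004877])}
side {'fx': 399.7964415612847, 'fy': 399.7964415612847, 'cx': 317.32104005659363, 'cy': 197.74201713573353, 'dist': array([-0.09596474,  0.        ,  0.        ,  0.        ,  0.        ]), 'position': array([  30.66830307, -634.01065814,  762.00880106]), 'rotation': array([ 0.87772999,  0.01093993, -0.76455464])}
{'time': 0.1, 'joint_positions': array([ 1.06600026e+00,  3.42636789e-01,  1.52487137e+00, -2.80775050e-05,
        1.27539136e+00, -1.46027245e-01]), 'dq': array([-3.44315760e-05,  5.71933747e-04, -2.74291706e-03,  8.22026054e-04,
       -2.28590213e-03, -5.72448977e-04]), 'tau': array([ 1.52243825e-03, -4.32003629e+01, -2.44693726e+01,  7.17912172e-02,
        5.24656812e-02, -7.76056390e-05]), 'tool_pos': array([184.17404438, 491.27341494, 226.14038944]), 'tcp_rot': array([ 3.01610837,  1.56948919, -2.05504123]), 'contact_force': array([-0.53452109, -0.2438086 , -0.23825214]), 'moment': array([ 0.04098603,  0.01198333, -0.04660946]), 'grip_width': 92.16322157985917}
```

View pics/top0.png

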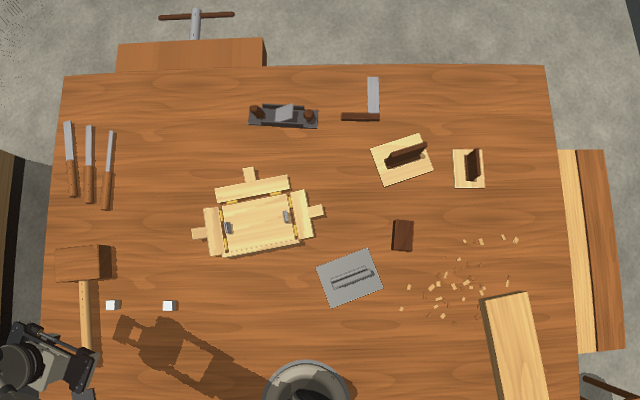

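View pics/side0.png

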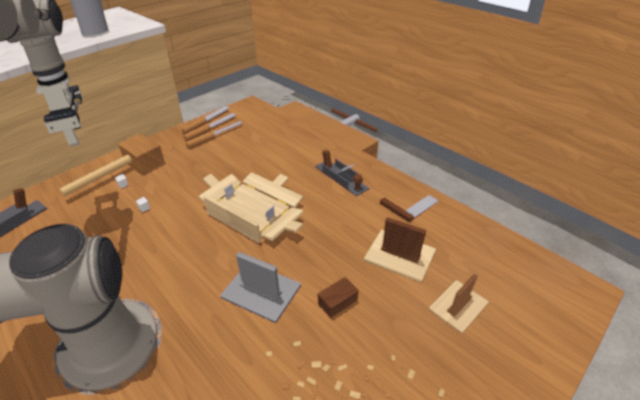

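The top picture shows the tote at about (260,220), the plane at (284,116) and the square at (365,105). Things that could be taken for the insert are: the large plywood one with a dark handle at (402,160), the small plywood one at (468,168), and the grey one at (349,278). By the description (not grey, the larger of its colour) I choose (402,160). The offcut is the dark block at (402,235).

```bash
cat > h.py <<'E'
import numpy as np, cv2
from scipy.spatial.transform import Rotation as Ro
from plant import readout, imaging, bot
def cam(n):
    c=imaging.get_calibration(n); K=np.array([[c['fx'],0,c['cx']],[0,c['fy'],c['cy']],[0,0,1]])
    R=Ro.from_euler('xyz',c['rotation']).as_matrix()@np.diag([1,-1,-1]); return K,c['dist'],R,c['position']
def ray(n,px):
    K,d,R,p=cam(n); u=cv2.undistortPoints(np.array(px,float).reshape(-1,1,2),K,d).reshape(-1,2)
    return p,(R@np.c_[u,np.ones(len(u))].T).T
def plane(n,px,z):
    p,d=ray(n,px); return p+d*((z-p[2])/d[:,2])[:,None]
def proj(n,P):
    K,d,R,p=cam(n); P=np.array(P,float).reshape(-1,3)
    return cv2.projectPoints(P,cv2.Rodrigues(R.T)[0],-R.T@p,K,d)[0].reshape(-1,2)
def tri(pa,pb):
    a,da=ray('top',[pa]);b,db=ray('side',[pb]); da=da[0]/np.linalg.norm(da);db=db[0]/np.linalg.norm(db)
    s=np.linalg.lstsq(np.c_[da,-db],b-a,rcond=None)[0]; A=a+s[0]*da;B=b+s[1]*db
    return (A+B)/2,np.linalg.norm(A-B)
def crop(im,x,y,w,h,s,f): cv2.imwrite(f,cv2.resize(im[y:y+h,x:x+w],None,fx=s,fy=s,interpolation=cv2.INTER_CUBIC))
E
python3 - <<'E'
from h import *
t=cv2.imread('pics/top0.png');s=cv2.imread('pics/side0.png')
crop(t,185,160,150,110,5,'pics/c1.png');crop(t,360,120,140,80,5,'pics/c2.png')
crop(s,190,160,130,90,6,'pics/c3.png');crop(s,350,200,150,130,4,'pics/c4.png')
E
```

```text
(no output)
```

View pics/c1.png

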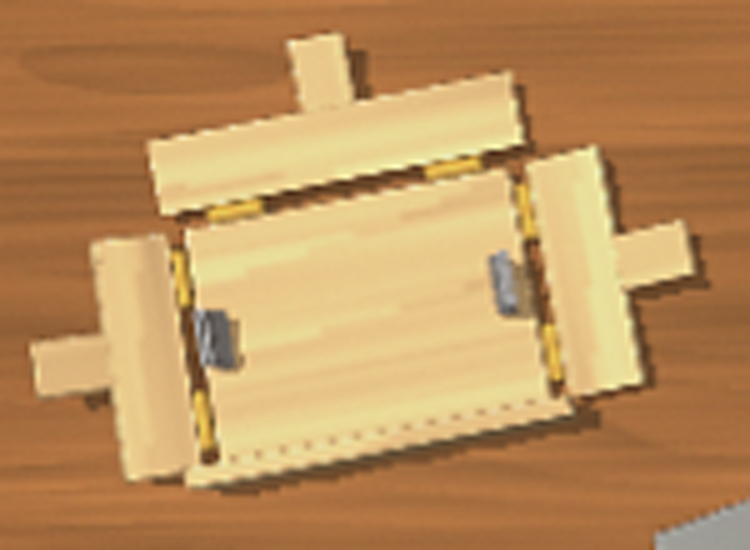

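View pics/c2.png

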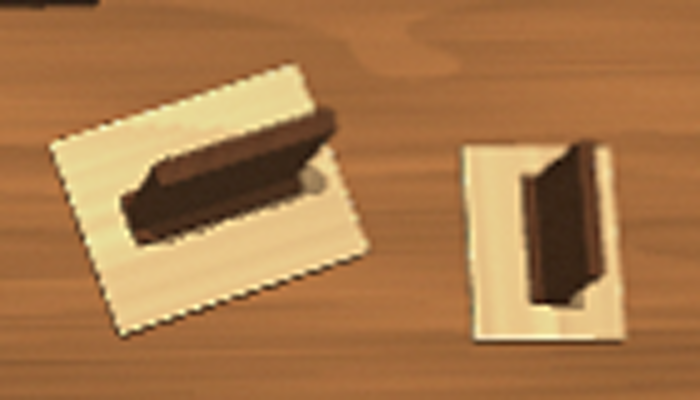

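View pics/c3.png

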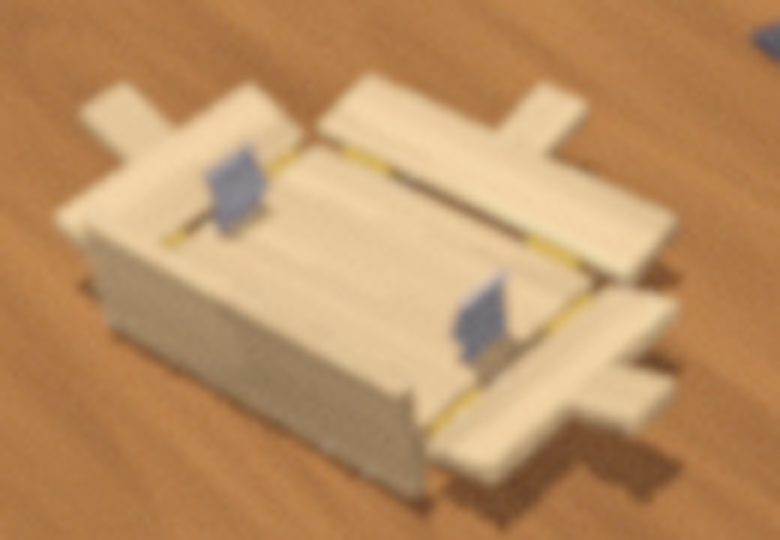

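View pics/c4.png

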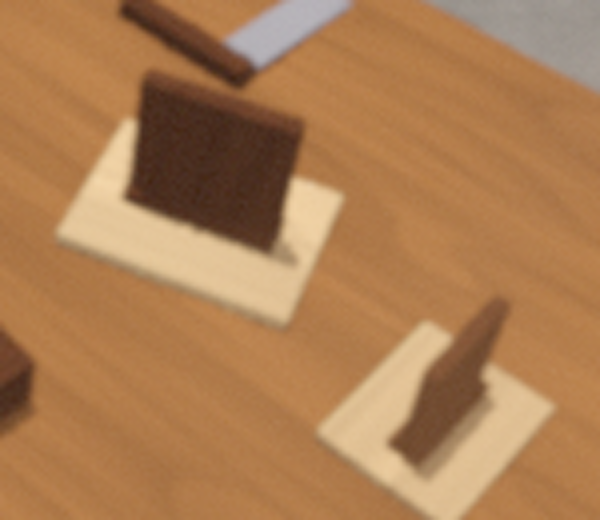

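c1 and c3 show the tote with its panels part open. Tab tips in c1 are at about (34,370) left, (316,37) far and (690,248) right. c2 and c4 confirm the big plywood insert, with base corners in c2 at (50,145), (297,65), (370,245) and (122,335).

```bash
cat > m.py <<'E'
from h import *
def up(p,o,s): return [((x+.5)/s-.5+o[0],(y+.5)/s-.5+o[1]) for x,y in p]
def fit(loc,W):
    loc=np.array(loc,float);W=np.array(W)[:,:2];a=loc-loc.mean(0);b=W-W.mean(0)
    th=np.arctan2((a[:,0]*b[:,1]-a[:,1]*b[:,0]).sum(),(a*b).sum());R=np.array([[np.cos(th),-np.sin(th)],[np.sin(th),np.cos(th)]])
    t=W.mean(0)-R@loc.mean(0); return t,th,W-(loc@R.T+t)
fl=plane('top',up([(187,230),(507,170)],(185,160),5),24)
wl=plane('top',up([(187,470),(570,400)],(185,160),5),64)
print('floor far w',np.linalg.norm(fl[0]-fl[1]),'wall',np.linalg.norm(wl[0]-wl[1]))
t,th,r=fit([(65,90),(65,-90),(-66,101),(-66,-101)],np.r_[fl,wl]);print('tote',t,th);print(r)
b=plane('top',up([(50,145),(297,65),(370,245),(122,335)],(360,120),5),10)
ti,thi,r=fit([(58,75),(58,-75),(-58,-75),(-58,75)],b);print('ins',ti,thi);print(r)
bs=plane('side',up([(57,238),(285,325),(343,197)],(350,200),4),10)
print('side ins',fit([(-58,75),(-58,-75),(58,-75)],bs))
R=np.array([[np.cos(th),-np.sin(th)],[np.sin(th),np.cos(th)]])
for n,A,B in [('L',[(30,343),(38,397)],[(78,112),(122,82)]),('F',[(288,40),(343,34)],[(543,82),(588,103)]),('R',[(685,222),(694,275)],[(635,430),(678,380)])]:
    A=up(A,(185,160),5);B=up(B,(190,160),6)
    for best in ([0,1],[1,0]):
        q=[tri(A[i],B[best[i]]) for i in(0,1)]
        print(n,[(np.r_[R.T@(p[:2]-t),p[2]].round(1),round(e,1)) for p,e in q])
E
python3 m.py
```

```text
floor far w 177.01684082353182 wall 199.87830055284297
tote [476.10421766 120.43390109] 0.1723509489116893
[[ 0.61582885 -0.60219784]
 [-0.52183074  2.2289391 ]
 [ 0.87020415 -1.733334  ]
 [-0.96420225  0.10659275]]
ins [ 650.11362898 -277.91583442] 0.31471979749010803
[[-0.55573553 -0.21375184]
 [-1.85214554 -1.03459199]
 [ 2.29503386  0.77751771]
 [ 0.11284721  0.47082611]]
side ins (array([ 646.44651991, -281.23900181]), np.float64(0.3083575197543832), array([[ 0.20483526, -1.23572856],
       [-0.90815188,  1.2558037 ],
       [ 0.70331662, -0.02007514]]))
L [(array([  8.3, 185.5,  40.4]), np.float64(24.4)), (array([ -7.3, 160. ,  75.8]), np.float64(21.6))]
L [(array([ 15.1, 172.9,  58.2]), np.float64(0.7)), (array([-13.7, 173.1,  57. ]), np.float64(1.2))]
F [(array([155. ,  16. ,  40.8]), np.float64(0.1)), (array([152.8, -14.7,  41.8]), np.float64(1.6))]
F [(array([169.1,  12.6,  18. ]), np.float64(20.5)), (array([138.9, -11.4,  64.6]), np.float64(17.8))]
R [(array([  11.6, -170.6,   18.1]), np.float64(20.3)), (array([  -7. , -183.8,   63.3]), np.float64(23.9))]
R [(array([  16.5, -177.7,   44.7]), np.float64(3.1)), (array([ -11.7, -176.6,   36.3]), np.float64(1.6))]
```

```bash
cat >> h.py <<'E'
T=np.array([476.1,120.4]);TH=0.172
def tw(l):  # tote local xyz -> world
    c,s=np.cos(TH),np.sin(TH);return np.array([T[0]+c*l[0]-s*l[1],T[1]+s*l[0]+c*l[1],l[2]])
def rot(): return Ro.from_euler('xyz',readout.get_obs()['tcp_rot'])
def goto(P,yaw,start=None):
    """delta in tool axes cm to reach TCP P, then turn wx to have jaw along yaw, tool down"""
    o=readout.get_obs();p=o['tool_pos'] if start is None else np.array(start);R=rot()
    x=np.array([0,0,-1.]);best=None
    for k in(-1,0,1,2):
        z=np.array([np.cos(yaw+k*np.pi),np.sin(yaw+k*np.pi),0]);Rt=Ro.from_matrix(np.c_[x,np.cross(z,x),z])
        rv=(R.inv()*Rt).as_rotvec()
        if best is None or np.linalg.norm(rv)<np.linalg.norm(best[0])-1e-6: best=(rv,Rt)
    print('t',round(o['time'],2),'tcp',p.round(1),'jawyaw',round(float(np.arctan2(*R.as_matrix()[[1,0],2])),3),'q1,q6',o['joint_positions'][[0,5]].round(2),'F',o['contact_force'].round(1),'w',round(o['grip_width'],1))
    print(' world d',(P-p).round(1),'turn (tool)',best[0].round(3),' shift cm NOW axes',(R.inv().apply(P-p)/10).round(2),' shift cm AFTER-turn axes',(best[1].inv().apply(P-p)/10).round(2))
E
python3 - <<'E'
from h import *
print(rot().as_matrix().round(3))
goto(tw([0,160,120]),TH)
goto(tw([0,160,28]),TH)
E
```

```text
[[-0.001 -0.936  0.351]
 [-0.001  0.351  0.936]
 [-1.     0.    -0.001]]
t 0.1 tcp [184.2 491.3 226.1] jawyaw 1.212 q1,q6 [ 1.07 -0.15] F [-0.5 -0.2 -0.2] w 92.2
 world d [ 264.5 -213.2 -106.1] turn (tool) [ 1.04e+00 -1.00e-03  1.00e-03]  shift cm NOW axes [ 10.62 -32.26 -10.66]  shift cm AFTER-turn axes [ 10.61 -25.54  22.41]
t 0.1 tcp [184.2 491.3 226.1] jawyaw 1.212 q1,q6 [ 1.07 -0.15] F [-0.5 -0.2 -0.2] w 92.2
 world d [ 264.5 -213.2 -198.1] turn (tool) [ 1.04e+00 -1.00e-03  1.00e-03]  shift cm NOW axes [ 19.82 -32.26 -10.65]  shift cm AFTER-turn axes [ 19.81 -25.54  22.41]
```

arm_command([
  {"wx": 0.13},
  {"wx": 0.13},
  {"wx": 0.13},
  {"wx": 0.13},
  {"wx": 0.13},
  {"wx": 0.13},
  {"wx": 0.13},
  {"wx": 0.13},
  {"tx": 0.9,"ty": -2.1,"tz": 1.9},
  {"tx": 0.9,"ty": -2.1,"tz": 1.9},
  {"tx": 0.9,"ty": -2.1,"tz": 1.9},
  {"tx": 0.9,"ty": -2.1,"tz": 1.9},
  {"tx": 0.9,"ty": -2.1,"tz": 1.9},
  {"tx": 0.9,"ty": -2.1,"tz": 1.9},
  {"tx": 0.9,"ty": -2.1,"tz": 1.9},
  {"tx": 0.9,"ty": -2.1,"tz": 1.9},
  {"tx": 0.9,"ty": -2.1,"tz": 1.9},
  {"tx": 0.9,"ty": -2.1,"tz": 1.9},
  {"tx": 0.9,"ty": -2.1,"tz": 1.9},
  {"tx": 0.7,"ty": -2.2,"tz": 1.8},
])

```text
invalid input at $.plan[0]: expected keys tx, ty, tz, wx, wy, wz, jaw
```

Run:
```python
from h import *
goto(tw([0,160,28]),TH)
```

```text
t 0.1 tcp [184.2 491.3 226.1] jawyaw 1.212 q1,q6 [ 1.07 -0.15] F [-0.5 -0.2 -0.2] w 92.2
 world d [ 264.5 -213.2 -198.1] turn (tool) [ 1.04e+00 -1.00e-03  1.00e-03]  shift cm NOW axes [ 19.82 -32.26 -10.65]  shift cm AFTER-turn axes [ 19.81 -25.54  22.41]
```

arm_command([
  {"tx": 0,"ty": 0,"tz": 0,"wx": 0.13,"wy": 0,"wz": 0,"jaw": 1},
  {"tx": 0,"ty": 0,"tz": 0,"wx": 0.13,"wy": 0,"wz": 0,"jaw": 1},
  {"tx": 0,"ty": 0,"tz": 0,"wx": 0.13,"wy": 0,"wz": 0,"jaw": 1},
  {"tx": 0,"ty": 0,"tz": 0,"wx": 0.13,"wy": 0,"wz": 0,"jaw": 1},
  {"tx": 0,"ty": 0,"tz": 0,"wx": 0.13,"wy": 0,"wz": 0,"jaw": 1},
  {"tx": 0,"ty": 0,"tz": 0,"wx": 0.13,"wy": 0,"wz": 0,"jaw": 1},
  {"tx": 0,"ty": 0,"tz": 0,"wx": 0.13,"wy": 0,"wz": 0,"jaw": 1},
  {"tx": 0,"ty": 0,"tz": 0,"wx": 0.13,"wy": 0,"wz": 0,"jaw": 1},
  {"tx": 1.1,"ty": -2.6,"tz": 2.2,"wx": 0,"wy": 0,"wz": 0,"jaw": 1},
  {"tx": 1.1,"ty": -2.6,"tz": 2.2,"wx": 0,"wy": 0,"wz": 0,"jaw": 1},
  {"tx": 1.1,"ty": -2.6,"tz": 2.2,"wx": 0,"wy": 0,"wz": 0,"jaw": 1},
  {"tx": 1.1,"ty": -2.6,"tz": 2.2,"wx": 0,"wy": 0,"wz": 0,"jaw": 1},
  {"tx": 1.1,"ty": -2.6,"tz": 2.2,"wx": 0,"wy": 0,"wz": 0,"jaw": 1},
  {"tx": 1.1,"ty": -2.6,"tz": 2.2,"wx": 0,"wy": 0,"wz": 0,"jaw": 1},
  {"tx": 1.1,"ty": -2.6,"tz": 2.2,"wx": 0,"wy": 0,"wz": 0,"jaw": 1},
  {"tx": 1.1,"ty": -2.5,"tz": 2.2,"wx": 0,"wy": 0,"wz": 0,"jaw": 1},
  {"tx": 0.9,"ty": -2.5,"tz": 2.3,"wx": 0,"wy": 0,"wz": 0,"jaw": 1},
  {"tx": 0.9,"ty": -2.4,"tz": 2.4,"wx": 0,"wy": 0,"wz": 0,"jaw": 1},
  {"tx": 0,"ty": 0,"tz": 0,"wx": 0,"wy": 0,"wz": 0,"jaw": 1},
])

```text
time: 2.0
tool_pos: [450.1, 275.0, 119.2]
tcp_rot: [-2.363, 1.569, -2.195]
contact_force: [0.2, 0.4, 0.3]
grip_width: 91.4
```

Run:
```python
from h import *
goto(tw([0,160,28]),TH)
```

```text
t 2.0 tcp [450.1 275.  119.2] jawyaw 0.168 q1,q6 [0.4  0.24] F [0.2 0.4 0.3] w 91.4
 world d [ -1.4   3.  -91.2] turn (tool) [-0.004 -0.001  0.001]  shift cm NOW axes [ 9.12  0.33 -0.08]  shift cm AFTER-turn axes [ 9.12  0.32 -0.09]
```

arm_command([
  {"tx": 2,"ty": 0.3,"tz": -0.1,"wx": 0,"wy": 0,"wz": 0,"jaw": 1},
  {"tx": 2,"ty": 0,"tz": 0,"wx": 0,"wy": 0,"wz": 0,"jaw": 1},
  {"tx": 2,"ty": 0,"tz": 0,"wx": 0,"wy": 0,"wz": 0,"jaw": 1},
  {"tx": 1.6,"ty": 0,"tz": 0,"wx": 0,"wy": 0,"wz": 0,"jaw": 1},
  {"tx": 1,"ty": 0,"tz": 0,"wx": 0,"wy": 0,"wz": 0,"jaw": 1},
  {"tx": 0.5,"ty": 0,"tz": 0,"wx": 0,"wy": 0,"wz": 0,"jaw": 1},
  {"tx": 0,"ty": 0,"tz": 0,"wx": 0,"wy": 0,"wz": 0,"jaw": 1},
  {"tx": 0,"ty": 0,"tz": 0,"wx": 0,"wy": 0,"wz": 0,"jaw": -1},
  {"tx": 0,"ty": 0,"tz": 0,"wx": 0,"wy": 0,"wz": 0,"jaw": -1},
  {"tx": 0,"ty": 0,"tz": 0,"wx": 0,"wy": 0,"wz": 0,"jaw": -1},
  {"tx": 0,"ty": 0,"tz": 0,"wx": 0,"wy": 0,"wz": 0,"jaw": -1},
  {"tx": 0,"ty": 0,"tz": 0,"wx": 0,"wy": 0,"wz": 0,"jaw": -1},
  {"tx": 0,"ty": 0,"tz": 0,"wx": 0,"wy": 0,"wz": 0,"jaw": -1},
  {"tx": 0,"ty": 0,"tz": 0,"wx": 0,"wy": 0,"wz": 0,"jaw": -1},
])

```text
time: 3.4
tool_pos: [446.4, 280.3, 29.8]
tcp_rot: [0.758, 1.571, 0.93]
contact_force: [-0.0, -0.0, -0.1]
grip_width: 40.0
```

Run:
```python
from h import *
goto(tw([0,160,28]),TH)
im=imaging.capture('side');crop(im,170,120,170,140,4,'pics/s1.png')
# arc from a0
for a0 in(.2,.41):
    a=np.linspace(a0,1.6,15);print(np.c_[np.diff(70*np.cos(a)),-np.diff(70*np.sin(a))].round(1).tolist())
```

```text
t 3.4 tcp [446.4 280.3  29.8] jawyaw 0.172 q1,q6 [0.42 0.24] F [-0.  -0.  -0.1] w 40.0
 world d [ 2.3 -2.3 -1.8] turn (tool) [-0.  0. -0.]  shift cm NOW axes [ 0.18 -0.27  0.19]  shift cm AFTER-turn axes [ 0.18 -0.27  0.19]
[[-1.7, -6.8], [-2.4, -6.6], [-3.0, -6.3], [-3.7, -6.0], [-4.2, -5.6], [-4.8, -5.1], [-5.3, -4.6], [-5.7, -4.1], [-6.1, -3.5], [-6.4, -2.9], [-6.6, -2.2], [-6.8, -1.5], [-6.9, -0.8], [-7.0, -0.1]]
[[-2.6, -5.3], [-3.0, -5.1], [-3.5, -4.8], [-3.9, -4.5], [-4.2, -4.2], [-4.6, -3.8], [-4.9, -3.4], [-5.2, -3.0], [-5.4, -2.5], [-5.6, -2.1], [-5.7, -1.6], [-5.8, -1.1], [-5.9, -0.6], [-5.9, -0.1]]
```

View pics/s1.png

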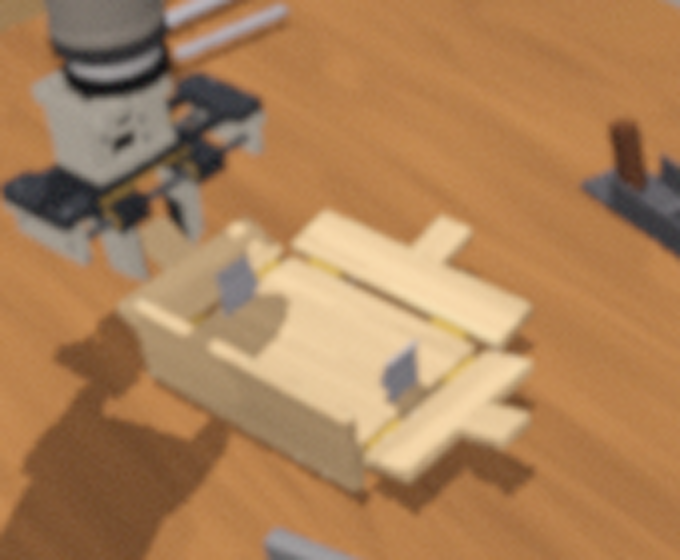

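The fingers straddle the left tab (tab about (165,240) in the crop), still closing.

arm_command([
  {"tx": 0.1,"ty": -0.2,"tz": 0.1,"wx": 0,"wy": 0,"wz": 0,"jaw": -1},
  {"tx": 0,"ty": 0,"tz": 0,"wx": 0,"wy": 0,"wz": 0,"jaw": -1},
  {"tx": 0,"ty": 0,"tz": 0,"wx": 0,"wy": 0,"wz": 0,"jaw": -1},
  {"tx": 0,"ty": 0,"tz": 0,"wx": 0,"wy": 0,"wz": 0,"jaw": -1},
  {"tx": -0.5,"ty": -0.3,"tz": 0,"wx": 0,"wy": 0,"wz": 0,"jaw": -1},
  {"tx": -0.5,"ty": -0.3,"tz": 0,"wx": 0,"wy": 0,"wz": 0,"jaw": -1},
  {"tx": -0.5,"ty": -0.35,"tz": 0,"wx": 0,"wy": 0,"wz": 0,"jaw": -1},
  {"tx": -0.45,"ty": -0.4,"tz": 0,"wx": 0,"wy": 0,"wz": 0,"jaw": -1},
])

```text
time: 4.25
tool_pos: [450.7, 265.9, 48.1]
tcp_rot: [0.65, 1.569, 0.822]
contact_force: [3.5, 4.0, -7.5]
grip_width: 29.8
```

Run:
```python
from h import *
goto(tw([0,96,70]),TH)
```

```text
t 4.25 tcp [450.7 265.9  48.1] jawyaw 0.172 q1,q6 [0.39 0.21] F [ 3.5  4.  -7.5] w 29.8
 world d [  8.9 -50.9  21.9] turn (tool) [-0.     0.002 -0.001]  shift cm NOW axes [-2.19 -5.16  0.01]  shift cm AFTER-turn axes [-2.19 -5.17  0.01]
```

arm_command([
  {"tx": -0.4,"ty": -0.4,"tz": 0,"wx": 0,"wy": 0,"wz": 0,"jaw": -1},
  {"tx": -0.4,"ty": -0.45,"tz": 0,"wx": 0,"wy": 0,"wz": 0,"jaw": -1},
  {"tx": -0.35,"ty": -0.5,"tz": 0,"wx": 0,"wy": 0,"wz": 0,"jaw": -1},
  {"tx": -0.3,"ty": -0.5,"tz": 0,"wx": 0,"wy": 0,"wz": 0,"jaw": -1},
  {"tx": -0.25,"ty": -0.55,"tz": 0,"wx": 0,"wy": 0,"wz": 0,"jaw": -1},
  {"tx": -0.2,"ty": -0.55,"tz": 0,"wx": 0,"wy": 0,"wz": 0,"jaw": -1},
  {"tx": -0.15,"ty": -0.6,"tz": 0,"wx": 0,"wy": 0,"wz": 0,"jaw": -1},
  {"tx": -0.1,"ty": -0.6,"tz": 0,"wx": 0,"wy": 0,"wz": 0,"jaw": -1},
  {"tx": -0.05,"ty": -0.6,"tz": 0,"wx": 0,"wy": 0,"wz": 0,"jaw": -1},
  {"tx": 0,"ty": -0.6,"tz": 0,"wx": 0,"wy": 0,"wz": 0,"jaw": -1},
])

```text
time: 5.25
tool_pos: [460.0, 214.0, 71.0]
tcp_rot: [0.798, 1.567, 0.969]
contact_force: [-0.1, 8.8, 3.2]
grip_width: 29.7
```

Run:
```python
from h import *
goto(tw([0,96,70]),TH)
```

```text
t 5.25 tcp [460. 214.  71.] jawyaw 0.171 q1,q6 [0.28 0.11] F [-0.1  8.8  3.2] w 29.7
 world d [-0.3  1.  -1. ] turn (tool) [-0.001  0.003 -0.003]  shift cm NOW axes [ 0.11  0.1  -0.02]  shift cm AFTER-turn axes [ 0.1   0.1  -0.02]
```

arm_command([
  {"tx": 0,"ty": -0.3,"tz": 0,"wx": 0,"wy": 0,"wz": 0,"jaw": -1},
  {"tx": 0,"ty": 0,"tz": 0,"wx": 0,"wy": 0,"wz": 0,"jaw": -1},
  {"tx": 0,"ty": 0,"tz": 0,"wx": 0,"wy": 0,"wz": 0,"jaw": -1},
])

```text
time: 5.55
tool_pos: [460.6, 210.5, 71.0]
tcp_rot: [0.6, 1.567, 0.771]
contact_force: [0.6, 4.9, 2.5]
grip_width: 29.5
```

Run:
```python
from h import *
goto(tw([0,96,70]),TH)
im=imaging.capture('top');crop(im,170,140,170,140,4,'pics/t2.png')
```

```text
t 5.55 tcp [460.6 210.5  71. ] jawyaw 0.171 q1,q6 [0.28 0.1 ] F [0.6 4.9 2.5] w 29.5
 world d [-1.   4.5 -1. ] turn (tool) [-0.001  0.003 -0.002]  shift cm NOW axes [ 0.1   0.46 -0.02]  shift cm AFTER-turn axes [ 0.1   0.46 -0.02]
```

View pics/t2.png

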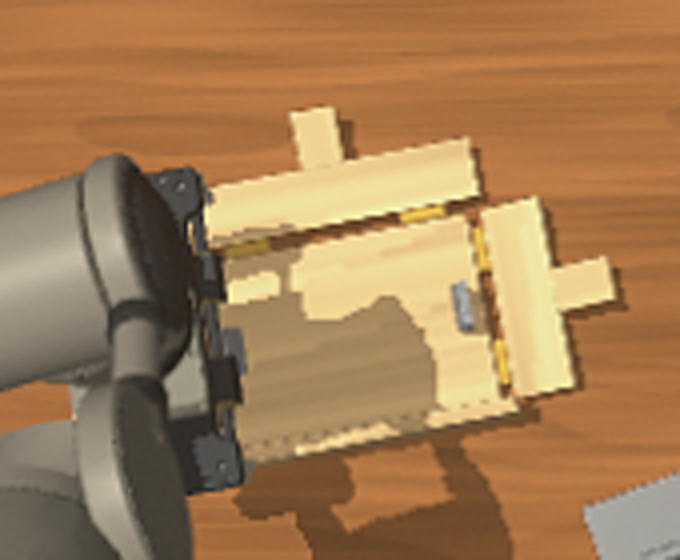

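arm_command([
  {"tx": 0,"ty": -0.3,"tz": 0,"wx": 0,"wy": 0,"wz": 0,"jaw": -1},
  {"tx": 0,"ty": 0,"tz": 0,"wx": 0,"wy": 0,"wz": 0,"jaw": -1},
])

```text
time: 5.8
tool_pos: [460.9, 209.2, 71.0]
tcp_rot: [0.979, 1.565, 1.149]
contact_force: [-0.4, 13.6, 2.7]
grip_width: 29.4
```

Run:
```python
from h import *
goto(tw([0,96,70]),TH)
```

```text
t 5.8 tcp [460.9 209.2  71. ] jawyaw 0.17 q1,q6 [0.27 0.1 ] F [-0.4 13.6  2.7] w 29.4
 world d [-1.2  5.7 -1. ] turn (tool) [-0.002  0.003 -0.005]  shift cm NOW axes [ 0.1   0.59 -0.02]  shift cm AFTER-turn axes [ 0.1   0.59 -0.02]
```

arm_command([
  {"tx": 0,"ty": 0,"tz": 0,"wx": 0,"wy": 0,"wz": 0,"jaw": 1},
  {"tx": 0,"ty": 0,"tz": 0,"wx": 0,"wy": 0,"wz": 0,"jaw": 1},
  {"tx": 0,"ty": 0,"tz": 0,"wx": 0,"wy": 0,"wz": 0,"jaw": 1},
  {"tx": -2,"ty": 0,"tz": 0,"wx": 0,"wy": 0,"wz": 0,"jaw": 1},
  {"tx": -3,"ty": 0,"tz": 0,"wx": 0,"wy": 0,"wz": 0,"jaw": 1},
  {"tx": -2,"ty": 0,"tz": 0,"wx": 0,"wy": 0,"wz": 0,"jaw": 1},
  {"tx": 0,"ty": -1.5,"tz": 0,"wx": 0,"wy": 0,"wz": 0,"jaw": 1},
  {"tx": 0,"ty": -3,"tz": 0,"wx": 0,"wy": 0,"wz": 0,"jaw": 1},
  {"tx": 0,"ty": -3,"tz": 0,"wx": 0,"wy": 0,"wz": 0,"jaw": 1},
  {"tx": 0,"ty": -3,"tz": 0,"wx": 0,"wy": 0,"wz": 0,"jaw": 1},
  {"tx": 0,"ty": -3,"tz": 0,"wx": 0,"wy": 0,"wz": 0,"jaw": 1},
  {"tx": 0,"ty": -3,"tz": 0,"wx": 0,"wy": 0,"wz": 0,"jaw": 1},
  {"tx": 0,"ty": -3,"tz": 0,"wx": 0,"wy": 0,"wz": 0,"jaw": 1},
  {"tx": 0,"ty": -3,"tz": 0,"wx": 0,"wy": 0,"wz": 0,"jaw": 1},
  {"tx": 0,"ty": -2,"tz": 0,"wx": 0,"wy": 0,"wz": 0,"jaw": 1},
  {"tx": 0,"ty": 0,"tz": 0,"wx": 0,"wy": 0,"wz": 0,"jaw": 1},
  {"tx": 0,"ty": 0,"tz": 0,"wx": 0,"wy": 0,"wz": 0,"jaw": 1},
])

```text
time: 7.5
tool_pos: [501.7, -34.9, 140.0]
tcp_rot: [2.506, 1.57, 2.677]
contact_force: [-0.4, -0.3, 0.2]
grip_width: 92.2
```

Run:
```python
from h import *
goto(tw([0,-166,14]),TH)
im=imaging.capture('top');crop(im,170,140,170,140,4,'pics/t3.png');cv2.imwrite('pics/t3f.png',im)
im=imaging.capture('side');crop(im,170,120,170,140,4,'pics/s3.png');cv2.imwrite('pics/s3f.png',im)
```

```text
t 7.5 tcp [501.7 -34.9 140. ] jawyaw 0.171 q1,q6 [-0.22 -0.39] F [-0.4 -0.3  0.2] w 92.2
 world d [   2.8   -8.2 -126. ] turn (tool) [-0.001 -0.001 -0.001]  shift cm NOW axes [12.6  -0.87  0.15]  shift cm AFTER-turn axes [12.6  -0.86  0.14]
```

View pics/t3.png

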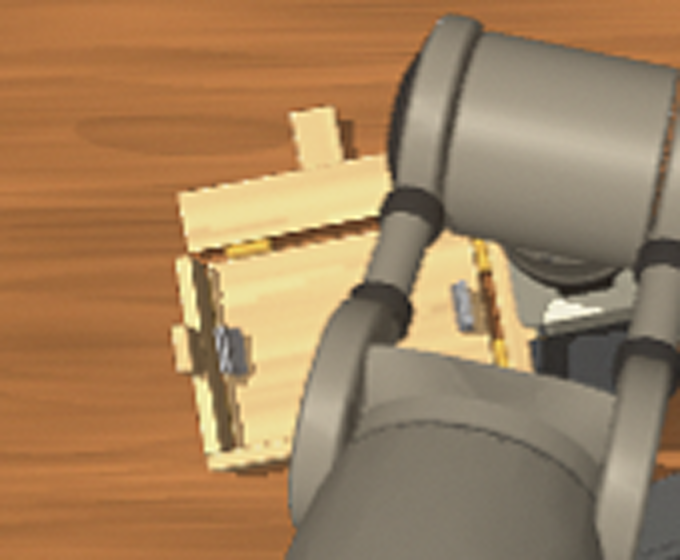

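View pics/s3.png

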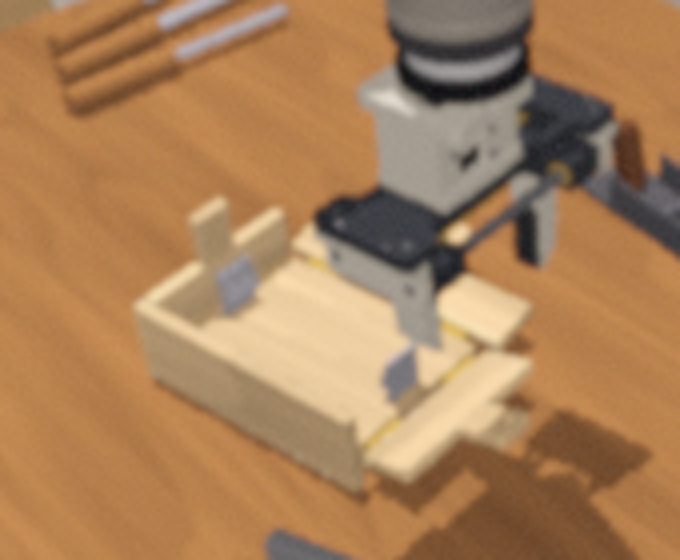

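The left panel is upright: tab top at about (182,350) in t3, standing at (210,235) in s3. I'll quantify it, then do the right.

Run:
```python
from h import *
up=lambda p,o,s:[((x+.5)/s-.5+o[0],(y+.5)/s-.5+o[1]) for x,y in p]
c,s=np.cos(TH),np.sin(TH);M=np.array([[c,s],[-s,c]])
for px,z in [((172,326),104),((180,374),104),((176,260),65),((190,256),65)]:
    w=plane('top',up([px],(170,140),4),z)[0];print(px,(M@(w[:2]-T)).round(1))
```

```text
(172, 326) [ 15.5 100.8]
(180, 374) [-15.1 100.2]
(176, 260) [ 64.2 101.8]
(190, 256) [65.1 92.2]
```

arm_command([
  {"tx": 2.5,"ty": -0.9,"tz": 0.2,"wx": 0,"wy": 0,"wz": 0,"jaw": 1},
  {"tx": 2.5,"ty": 0,"tz": 0,"wx": 0,"wy": 0,"wz": 0,"jaw": 1},
  {"tx": 2.5,"ty": 0,"tz": 0,"wx": 0,"wy": 0,"wz": 0,"jaw": 0.4},
  {"tx": 2.5,"ty": 0,"tz": 0,"wx": 0,"wy": 0,"wz": 0,"jaw": 0.4},
  {"tx": 1.5,"ty": 0,"tz": 0,"wx": 0,"wy": 0,"wz": 0,"jaw": 0.2},
  {"tx": 0.9,"ty": 0,"tz": 0,"wx": 0,"wy": 0,"wz": 0,"jaw": 0},
  {"tx": 0,"ty": 0,"tz": 0,"wx": 0,"wy": 0,"wz": 0,"jaw": -1},
  {"tx": 0,"ty": 0,"tz": 0,"wx": 0,"wy": 0,"wz": 0,"jaw": -1},
  {"tx": 0,"ty": 0,"tz": 0,"wx": 0,"wy": 0,"wz": 0,"jaw": -1},
  {"tx": 0,"ty": 0,"tz": 0,"wx": 0,"wy": 0,"wz": 0,"jaw": -1},
  {"tx": 0,"ty": 0,"tz": 0,"wx": 0,"wy": 0,"wz": 0,"jaw": -1},
])

```text
time: 8.7
tool_pos: [506.1, -43.4, 16.9]
tcp_rot: [-0.32, 1.569, -0.148]
contact_force: [0.6, -0.1, 1.7]
grip_width: 29.7
```

Run:
```python
from h import *
goto(tw([0,-166,14]),TH)
```

```text
t 8.7 tcp [506.1 -43.4  16.9] jawyaw 0.172 q1,q6 [-0.24 -0.41] F [ 0.6 -0.1  1.7] w 29.7
 world d [-1.6  0.2 -2.9] turn (tool) [0.    0.001 0.   ]  shift cm NOW axes [ 0.29  0.05 -0.16]  shift cm AFTER-turn axes [ 0.29  0.05 -0.16]
```

arm_command([
  {"tx": -0.7,"ty": 0.15,"tz": 0,"wx": 0,"wy": 0,"wz": 0,"jaw": -1},
  {"tx": -0.65,"ty": 0.25,"tz": 0,"wx": 0,"wy": 0,"wz": 0,"jaw": -1},
  {"tx": -0.65,"ty": 0.3,"tz": 0,"wx": 0,"wy": 0,"wz": 0,"jaw": -1},
  {"tx": -0.6,"ty": 0.35,"tz": 0,"wx": 0,"wy": 0,"wz": 0,"jaw": -1},
  {"tx": -0.55,"ty": 0.4,"tz": 0,"wx": 0,"wy": 0,"wz": 0,"jaw": -1},
  {"tx": -0.5,"ty": 0.5,"tz": 0,"wx": 0,"wy": 0,"wz": 0,"jaw": -1},
  {"tx": -0.45,"ty": 0.55,"tz": 0,"wx": 0,"wy": 0,"wz": 0,"jaw": -1},
  {"tx": -0.4,"ty": 0.55,"tz": 0,"wx": 0,"wy": 0,"wz": 0,"jaw": -1},
])

```text
time: 9.5
tool_pos: [500.7, -13.3, 61.5]
tcp_rot: [-0.919, 1.57, -0.747]
contact_force: [5.5, -2.2, -10.5]
grip_width: 29.8
```

Run:
```python
from h import *
goto(tw([0,-96,70]),TH)
```

```text
t 9.5 tcp [500.7 -13.3  61.5] jawyaw 0.172 q1,q6 [-0.18 -0.35] F [  5.5  -2.2 -10.5] w 29.8
 world d [-8.1 39.1  8.5] turn (tool) [0.    0.001 0.001]  shift cm NOW axes [-0.85  3.99 -0.13]  shift cm AFTER-turn axes [-0.85  3.99 -0.13]
```

arm_command([
  {"tx": -0.3,"ty": 0.6,"tz": -0.1,"wx": 0,"wy": 0,"wz": 0,"jaw": -1},
  {"tx": -0.25,"ty": 0.65,"tz": 0,"wx": 0,"wy": 0,"wz": 0,"jaw": -1},
  {"tx": -0.2,"ty": 0.65,"tz": 0,"wx": 0,"wy": 0,"wz": 0,"jaw": -1},
  {"tx": -0.1,"ty": 0.7,"tz": 0,"wx": 0,"wy": 0,"wz": 0,"jaw": -1},
  {"tx": -0.05,"ty": 0.7,"tz": 0,"wx": 0,"wy": 0,"wz": 0,"jaw": -1},
  {"tx": 0,"ty": 0.7,"tz": 0,"wx": 0,"wy": 0,"wz": 0,"jaw": -1},
  {"tx": 0,"ty": 0.3,"tz": 0,"wx": 0,"wy": 0,"wz": 0,"jaw": -1},
  {"tx": 0,"ty": 0.2,"tz": 0,"wx": 0,"wy": 0,"wz": 0,"jaw": -1},
  {"tx": 0,"ty": 0,"tz": 0,"wx": 0,"wy": 0,"wz": 0,"jaw": -1},
])

```text
time: 10.4
tool_pos: [493.0, 29.9, 72.5]
tcp_rot: [-0.688, 1.566, -0.515]
contact_force: [1.3, -5.7, 7.9]
grip_width: 29.5
```

Run:
```python
from h import *
goto(tw([0,-96,70]),TH)
```

```text
t 10.4 tcp [493.   29.9  72.5] jawyaw 0.173 q1,q6 [-0.09 -0.26] F [ 1.3 -5.7  7.9] w 29.5
 world d [-0.5 -4.1 -2.5] turn (tool) [0.001 0.004 0.003]  shift cm NOW axes [ 0.26 -0.4  -0.12]  shift cm AFTER-turn axes [ 0.25 -0.4  -0.12]
```

arm_command([
  {"tx": 0,"ty": 0.3,"tz": 0,"wx": 0,"wy": 0,"wz": 0,"jaw": -1},
  {"tx": 0,"ty": 0,"tz": 0,"wx": 0,"wy": 0,"wz": 0,"jaw": -1},
])

```text
time: 10.6
tool_pos: [492.9, 31.1, 72.5]
tcp_rot: [-1.023, 1.564, -0.849]
contact_force: [1.0, -15.3, 6.6]
grip_width: 29.6
```

Run:
```python
from h import *
goto(tw([71+68.6,0,14]),TH+np.pi/2)
```

```text
t 10.6 tcp [492.9  31.1  72.5] jawyaw 0.173 q1,q6 [-0.09 -0.26] F [  1.  -15.3   6.6] w 29.6
 world d [120.8 113.2 -58.5] turn (tool) [-1.569 -0.002  0.007]  shift cm NOW axes [ 5.84  9.1  13.83]  shift cm AFTER-turn axes [  5.85 -13.84   9.08]
```

arm_command([
  {"tx": 0,"ty": 0,"tz": 0,"wx": 0,"wy": 0,"wz": 0,"jaw": 1},
  {"tx": 0,"ty": 0,"tz": 0,"wx": 0,"wy": 0,"wz": 0,"jaw": 1},
  {"tx": 0,"ty": 0,"tz": 0,"wx": 0,"wy": 0,"wz": 0,"jaw": 1},
  {"tx": -2,"ty": 0,"tz": 0,"wx": 0,"wy": 0,"wz": 0,"jaw": 1},
  {"tx": -3,"ty": 0,"tz": 0,"wx": 0,"wy": 0,"wz": 0,"jaw": 1},
  {"tx": -2.5,"ty": 0,"tz": 0,"wx": 0,"wy": 0,"wz": 0,"jaw": 1},
  {"tx": 0,"ty": 2.1,"tz": 3.3,"wx": 0,"wy": 0,"wz": 0,"jaw": 1},
  {"tx": 0,"ty": 2.5,"tz": 3.5,"wx": 0,"wy": 0,"wz": 0,"jaw": 1},
  {"tx": 0,"ty": 2.5,"tz": 3.5,"wx": 0,"wy": 0,"wz": 0,"jaw": 1},
  {"tx": 0,"ty": 2,"tz": 3.5,"wx": 0,"wy": 0,"wz": 0,"jaw": 1},
])

```text
time: 11.6
tool_pos: [611.9, 149.2, 145.3]
tcp_rot: [2.521, 1.57, 2.694]
contact_force: [0.5, -0.0, 0.2]
grip_width: 91.9
```

arm_command([
  {"tx": 0,"ty": 0,"tz": 0,"wx": -0.14,"wy": 0,"wz": 0,"jaw": 1},
  {"tx": 0,"ty": 0,"tz": 0,"wx": -0.14,"wy": 0,"wz": 0,"jaw": 1},
  {"tx": 0,"ty": 0,"tz": 0,"wx": -0.14,"wy": 0,"wz": 0,"jaw": 1},
  {"tx": 0,"ty": 0,"tz": 0,"wx": -0.14,"wy": 0,"wz": 0,"jaw": 1},
  {"tx": 0,"ty": 0,"tz": 0,"wx": -0.14,"wy": 0,"wz": 0,"jaw": 1},
  {"tx": 0,"ty": 0,"tz": 0,"wx": -0.14,"wy": 0,"wz": 0,"jaw": 1},
  {"tx": 0,"ty": 0,"tz": 0,"wx": -0.14,"wy": 0,"wz": 0,"jaw": 1},
  {"tx": 0,"ty": 0,"tz": 0,"wx": -0.14,"wy": 0,"wz": 0,"jaw": 1},
  {"tx": 0,"ty": 0,"tz": 0,"wx": -0.14,"wy": 0,"wz": 0,"jaw": 1},
  {"tx": 0,"ty": 0,"tz": 0,"wx": -0.14,"wy": 0,"wz": 0,"jaw": 1},
  {"tx": 0,"ty": 0,"tz": 0,"wx": -0.14,"wy": 0,"wz": 0,"jaw": 1},
  {"tx": 0,"ty": 0,"tz": 0,"wx": -0.03,"wy": 0,"wz": 0,"jaw": 1},
  {"tx": 0,"ty": 0,"tz": 0,"wx": 0,"wy": 0,"wz": 0,"jaw": 1},
])

```text
time: 12.9
tool_pos: [611.3, 147.4, 145.1]
tcp_rot: [1.205, 1.57, 2.945]
contact_force: [0.2, 0.3, 0.3]
grip_width: 91.3
```

Run:
```python
from h import *
goto(tw([71+68.6,0,14]),TH+np.pi/2)
im=imaging.capture('top');crop(im,170,140,170,140,4,'pics/t4.png')
im=imaging.capture('side');crop(im,170,120,170,140,4,'pics/s4.png')
```

```text
t 12.9 tcp [611.3 147.4 145.1] jawyaw 1.74 q1,q6 [ 0.11 -1.63] F [0.2 0.3 0.3] w 91.3
 world d [   2.4   -3.1 -131.1] turn (tool) [-0.003  0.    -0.001]  shift cm NOW axes [13.11 -0.19 -0.35]  shift cm AFTER-turn axes [13.11 -0.18 -0.35]
```

View pics/t4.png

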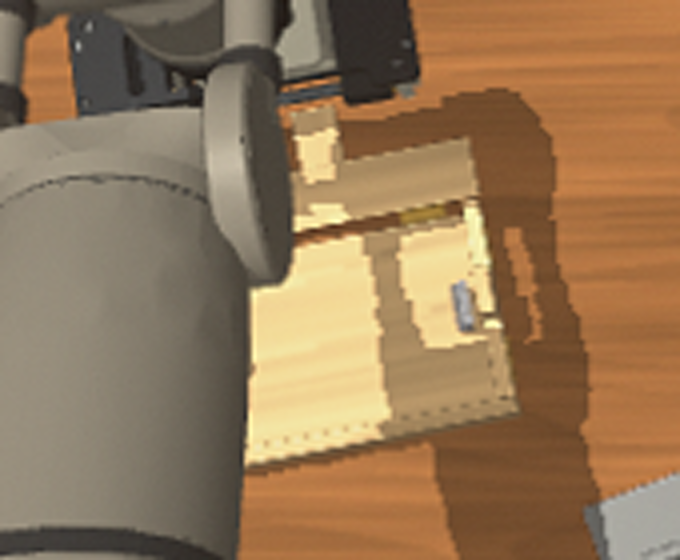

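View pics/s4.png

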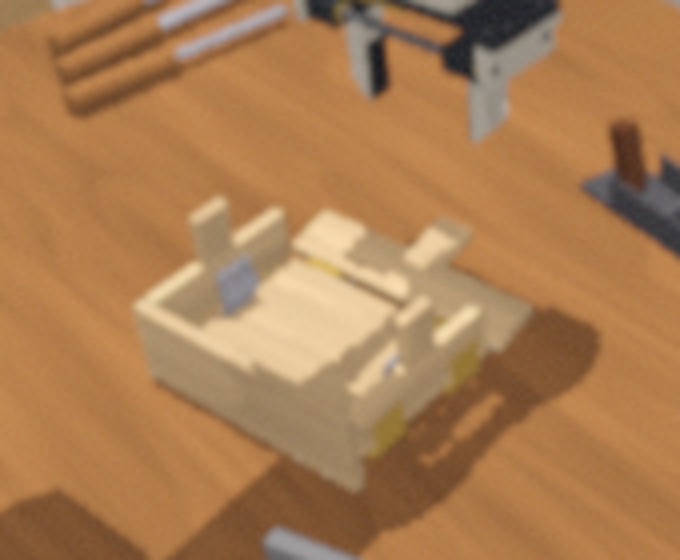

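Left and right both stand upright in s4 (tabs at (210,235) and (413,325)). Now the far panel.

arm_command([
  {"tx": 2.5,"ty": -0.2,"tz": -0.3,"wx": 0,"wy": 0,"wz": 0,"jaw": 1},
  {"tx": 2.5,"ty": 0,"tz": 0,"wx": 0,"wy": 0,"wz": 0,"jaw": 1},
  {"tx": 2.5,"ty": 0,"tz": 0,"wx": 0,"wy": 0,"wz": 0,"jaw": 0.4},
  {"tx": 2.5,"ty": 0,"tz": 0,"wx": 0,"wy": 0,"wz": 0,"jaw": 0.4},
  {"tx": 1.7,"ty": 0,"tz": 0,"wx": 0,"wy": 0,"wz": 0,"jaw": 0.2},
  {"tx": 1.2,"ty": 0,"tz": 0,"wx": 0,"wy": 0,"wz": 0,"jaw": 0},
  {"tx": 0,"ty": 0,"tz": 0,"wx": 0,"wy": 0,"wz": 0,"jaw": -1},
  {"tx": 0,"ty": 0,"tz": 0,"wx": 0,"wy": 0,"wz": 0,"jaw": -1},
  {"tx": 0,"ty": 0,"tz": 0,"wx": 0,"wy": 0,"wz": 0,"jaw": -1},
  {"tx": 0,"ty": 0,"tz": 0,"wx": 0,"wy": 0,"wz": 0,"jaw": -1},
  {"tx": 0,"ty": 0,"tz": 0,"wx": 0,"wy": 0,"wz": 0,"jaw": -1},
])

```text
time: 14.1
tool_pos: [614.6, 145.4, 17.3]
tcp_rot: [-1.11, 1.568, 0.632]
contact_force: [-1.2, 4.3, 2.9]
grip_width: 29.7
```

Run:
```python
from h import *
goto(tw([71+68.6,0,14]),TH+np.pi/2)
```

```text
t 14.1 tcp [614.6 145.4  17.3] jawyaw 1.742 q1,q6 [ 0.11 -1.63] F [-1.2  4.3  2.9] w 29.7
 world d [-1.  -1.2 -3.3] turn (tool) [-0.001  0.001  0.002]  shift cm NOW axes [ 0.33  0.12 -0.1 ]  shift cm AFTER-turn axes [ 0.33  0.12 -0.1 ]
```

arm_command([
  {"tx": -0.7,"ty": 0.15,"tz": 0,"wx": 0,"wy": 0,"wz": 0,"jaw": -1},
  {"tx": -0.65,"ty": 0.25,"tz": 0,"wx": 0,"wy": 0,"wz": 0,"jaw": -1},
  {"tx": -0.65,"ty": 0.3,"tz": 0,"wx": 0,"wy": 0,"wz": 0,"jaw": -1},
  {"tx": -0.6,"ty": 0.35,"tz": 0,"wx": 0,"wy": 0,"wz": 0,"jaw": -1},
  {"tx": -0.55,"ty": 0.4,"tz": 0,"wx": 0,"wy": 0,"wz": 0,"jaw": -1},
  {"tx": -0.5,"ty": 0.5,"tz": 0,"wx": 0,"wy": 0,"wz": 0,"jaw": -1},
  {"tx": -0.45,"ty": 0.55,"tz": 0,"wx": 0,"wy": 0,"wz": 0,"jaw": -1},
  {"tx": -0.4,"ty": 0.55,"tz": 0,"wx": 0,"wy": 0,"wz": 0,"jaw": -1},
])

```text
time: 14.9
tool_pos: [584.2, 140.0, 61.3]
tcp_rot: [-1.122, 1.569, 0.62]
contact_force: [2.9, 3.8, -8.0]
grip_width: 29.8
```

Run:
```python
from h import *
goto(tw([71,0,70]),TH+np.pi/2)
```

```text
t 14.9 tcp [584.2 140.   61.3] jawyaw 1.742 q1,q6 [ 0.11 -1.64] F [ 2.9  3.8 -8. ] w 29.8
 world d [-38.2  -7.4   8.7] turn (tool) [-0.001  0.001  0.002]  shift cm NOW axes [-0.88  3.89 -0.08]  shift cm AFTER-turn axes [-0.87  3.89 -0.08]
```

arm_command([
  {"tx": -0.3,"ty": 0.6,"tz": 0,"wx": 0,"wy": 0,"wz": 0,"jaw": -1},
  {"tx": -0.25,"ty": 0.65,"tz": 0,"wx": 0,"wy": 0,"wz": 0,"jaw": -1},
  {"tx": -0.2,"ty": 0.65,"tz": 0,"wx": 0,"wy": 0,"wz": 0,"jaw": -1},
  {"tx": -0.1,"ty": 0.7,"tz": 0,"wx": 0,"wy": 0,"wz": 0,"jaw": -1},
  {"tx": -0.05,"ty": 0.7,"tz": 0,"wx": 0,"wy": 0,"wz": 0,"jaw": -1},
  {"tx": 0,"ty": 0.7,"tz": 0,"wx": 0,"wy": 0,"wz": 0,"jaw": -1},
  {"tx": 0,"ty": 0.3,"tz": 0,"wx": 0,"wy": 0,"wz": 0,"jaw": -1},
  {"tx": 0,"ty": 0.2,"tz": 0,"wx": 0,"wy": 0,"wz": 0,"jaw": -1},
  {"tx": 0,"ty": 0.2,"tz": 0,"wx": 0,"wy": 0,"wz": 0,"jaw": -1},
  {"tx": 0,"ty": 0,"tz": 0,"wx": 0,"wy": 0,"wz": 0,"jaw": -1},
])

```text
time: 15.9
tool_pos: [541.5, 132.4, 73.2]
tcp_rot: [-1.532, 1.56, 0.21]
contact_force: [5.5, 6.1, 6.5]
grip_width: 29.7
```

Run:
```python
from h import *
goto(tw([71,0,70]),TH+np.pi/2)
```

```text
t 15.9 tcp [541.5 132.4  73.2] jawyaw 1.742 q1,q6 [ 0.1  -1.64] F [5.5 6.1 6.5] w 29.7
 world d [ 4.6  0.2 -3.2] turn (tool) [-0.001  0.     0.011]  shift cm NOW axes [ 0.33 -0.45 -0.06]  shift cm AFTER-turn axes [ 0.32 -0.45 -0.06]
```

arm_command([
  {"tx": 0,"ty": 0.2,"tz": 0,"wx": 0,"wy": 0,"wz": 0,"jaw": -1},
  {"tx": 0,"ty": 0,"tz": 0,"wx": 0,"wy": 0,"wz": 0,"jaw": -1},
  {"tx": 0,"ty": 0,"tz": 0,"wx": 0,"wy": 0,"wz": 0,"jaw": 1},
  {"tx": 0,"ty": 0,"tz": 0,"wx": 0,"wy": 0,"wz": 0,"jaw": 1},
  {"tx": 0,"ty": 0,"tz": 0,"wx": 0,"wy": 0,"wz": 0,"jaw": 1},
  {"tx": -2,"ty": 0,"tz": 0,"wx": 0,"wy": 0,"wz": 0,"jaw": 1},
  {"tx": -3,"ty": 0,"tz": 0,"wx": 0,"wy": 0,"wz": 0,"jaw": 1},
  {"tx": -3,"ty": 0,"tz": 0,"wx": 0,"wy": 0,"wz": 0,"jaw": 1},
  {"tx": -3,"ty": 0,"tz": 0,"wx": 0,"wy": 0,"wz": 0,"jaw": 1},
  {"tx": -1,"ty": 0,"tz": 0,"wx": 0,"wy": 0,"wz": 0,"jaw": 1},
])

```text
time: 16.9
tool_pos: [536.8, 130.8, 193.0]
tcp_rot: [-1.694, 1.567, 0.048]
contact_force: [-0.6, -0.5, -0.5]
grip_width: 89.0
```

Run:
```python
from h import *
goto(np.array([649,-279,190.]),.312)
```

```text
t 16.9 tcp [536.8 130.8 193. ] jawyaw 1.742 q1,q6 [ 0.1  -1.64] F [-0.6 -0.5 -0.5] w 89.0
 world d [ 112.2 -409.8   -3. ] turn (tool) [1.43  0.003 0.004]  shift cm NOW axes [  0.34  -4.08 -42.3 ]  shift cm AFTER-turn axes [  0.3  -42.45  -1.9 ]
```

arm_command([
  {"tx": 0,"ty": -0.3,"tz": -2.5,"wx": 0,"wy": 0,"wz": 0,"jaw": 1},
  {"tx": 0,"ty": -0.4,"tz": -4,"wx": 0,"wy": 0,"wz": 0,"jaw": 1},
  {"tx": 0,"ty": -0.4,"tz": -4,"wx": 0,"wy": 0,"wz": 0,"jaw": 1},
  {"tx": 0,"ty": -0.4,"tz": -4,"wx": 0,"wy": 0,"wz": 0,"jaw": 1},
  {"tx": 0,"ty": -0.4,"tz": -4,"wx": 0,"wy": 0,"wz": 0,"jaw": 1},
  {"tx": 0,"ty": -0.4,"tz": -4,"wx": 0,"wy": 0,"wz": 0,"jaw": 1},
  {"tx": 0,"ty": -0.4,"tz": -4,"wx": 0,"wy": 0,"wz": 0,"jaw": 1},
  {"tx": 0,"ty": -0.4,"tz": -4,"wx": 0,"wy": 0,"wz": 0,"jaw": 1},
  {"tx": 0,"ty": -0.4,"tz": -4,"wx": 0,"wy": 0,"wz": 0,"jaw": 1},
  {"tx": 0,"ty": -0.3,"tz": -4,"wx": 0,"wy": 0,"wz": 0,"jaw": 1},
  {"tx": 0,"ty": -0.3,"tz": -3.8,"wx": 0,"wy": 0,"wz": 0,"jaw": 1},
])

```text
time: 18.0
tool_pos: [647.7, -280.6, 188.4]
tcp_rot: [0.927, 1.568, 2.668]
contact_force: [0.7, -1.2, -0.2]
grip_width: 91.9
```

arm_command([
  {"tx": 0,"ty": 0,"tz": 0,"wx": 0.13,"wy": 0,"wz": 0,"jaw": 0.4},
  {"tx": 0,"ty": 0,"tz": 0,"wx": 0.13,"wy": 0,"wz": 0,"jaw": 0.4},
  {"tx": 0,"ty": 0,"tz": 0,"wx": 0.13,"wy": 0,"wz": 0,"jaw": 0.4},
  {"tx": 0,"ty": 0,"tz": 0,"wx": 0.13,"wy": 0,"wz": 0,"jaw": 0.4},
  {"tx": 0,"ty": 0,"tz": 0,"wx": 0.13,"wy": 0,"wz": 0,"jaw": 0.4},
  {"tx": 0,"ty": 0,"tz": 0,"wx": 0.13,"wy": 0,"wz": 0,"jaw": 0.4},
  {"tx": 0,"ty": 0,"tz": 0,"wx": 0.13,"wy": 0,"wz": 0,"jaw": 0.4},
  {"tx": 0,"ty": 0,"tz": 0,"wx": 0.13,"wy": 0,"wz": 0,"jaw": 0.4},
  {"tx": 0,"ty": 0,"tz": 0,"wx": 0.13,"wy": 0,"wz": 0,"jaw": 0.4},
  {"tx": 0,"ty": 0,"tz": 0,"wx": 0.13,"wy": 0,"wz": 0,"jaw": 0.4},
  {"tx": 0,"ty": 0,"tz": 0,"wx": 0.13,"wy": 0,"wz": 0,"jaw": 0.4},
  {"tx": 0,"ty": 0,"tz": 0,"wx": 0,"wy": 0,"wz": 0,"jaw": 0.4},
])

```text
time: 19.2
tool_pos: [647.6, -278.8, 188.6]
tcp_rot: [2.347, 1.568, 2.658]
contact_force: [-0.3, -0.1, 0.0]
grip_width: 64.0
```

Run:
```python
from h import *
goto(np.array([649,-279,76.]),.312)
im=imaging.capture('top');crop(im,170,140,170,140,4,'pics/t5.png')
crop(im,320,80,170,140,4,'pics/t5b.png')
im=imaging.capture('side');cv2.imwrite('pics/s5f.png',im);crop(im,170,120,170,140,4,'pics/s5.png')
crop(im,340,150,150,130,5,'pics/s5b.png')
```

```text
t 19.2 tcp [ 647.6 -278.8  188.6] jawyaw 0.311 q1,q6 [-0.52 -0.83] F [-0.3 -0.1  0. ] w 64.0
 world d [   1.4   -0.2 -112.6] turn (tool) [-0.001 -0.002 -0.002]  shift cm NOW axes [11.26 -0.09  0.14]  shift cm AFTER-turn axes [11.26 -0.06  0.12]
```

View pics/t5.png

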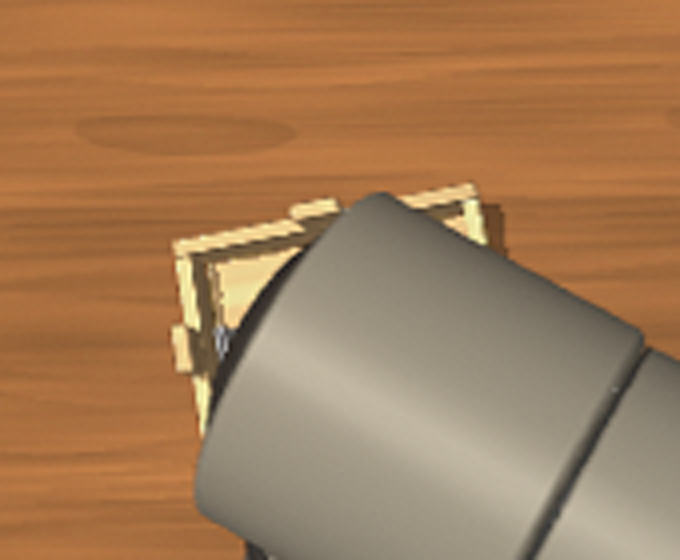

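View pics/s5.png

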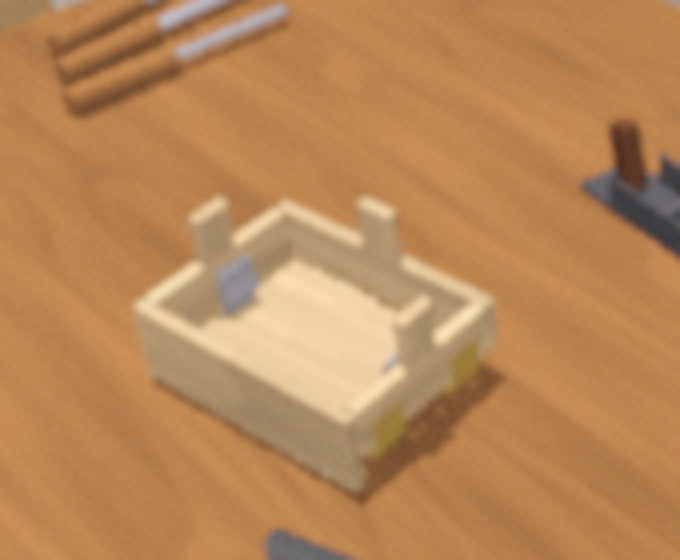

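View pics/s5b.png

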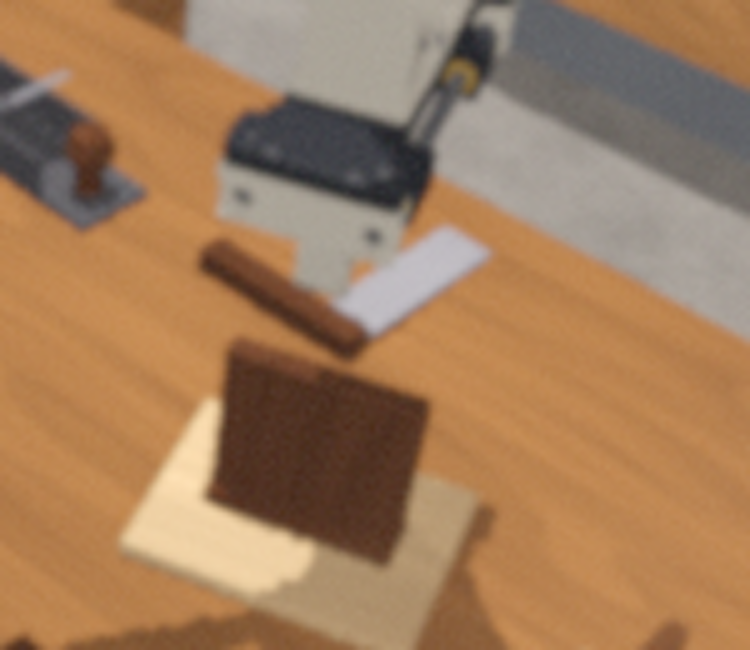

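All three sides are upright in s5 (tabs at (210,235), (378,235) and (413,325)). In s5b the open fingers are above the handle.

arm_command([
  {"tx": 2.5,"ty": -0.1,"tz": 0.1,"wx": 0,"wy": 0,"wz": 0,"jaw": 0.4},
  {"tx": 2.5,"ty": 0,"tz": 0,"wx": 0,"wy": 0,"wz": 0,"jaw": 0.4},
  {"tx": 2.5,"ty": 0,"tz": 0,"wx": 0,"wy": 0,"wz": 0,"jaw": 0.4},
  {"tx": 2.2,"ty": 0,"tz": 0,"wx": 0,"wy": 0,"wz": 0,"jaw": 0.4},
  {"tx": 1.5,"ty": 0,"tz": 0,"wx": 0,"wy": 0,"wz": 0,"jaw": 0},
  {"tx": 0,"ty": 0,"tz": 0,"wx": 0,"wy": 0,"wz": 0,"jaw": -0.4},
  {"tx": 0,"ty": 0,"tz": 0,"wx": 0,"wy": 0,"wz": 0,"jaw": -1},
  {"tx": 0,"ty": 0,"tz": 0,"wx": 0,"wy": 0,"wz": 0,"jaw": -1},
  {"tx": 0,"ty": 0,"tz": 0,"wx": 0,"wy": 0,"wz": 0,"jaw": -1},
  {"tx": 0,"ty": 0,"tz": 0,"wx": 0,"wy": 0,"wz": 0,"jaw": -1},
  {"tx": 0,"ty": 0,"tz": 0,"wx": 0,"wy": 0,"wz": 0,"jaw": -1},
  {"tx": 0,"ty": 0,"tz": 0,"wx": 0,"wy": 0,"wz": 0,"jaw": -1},
])

```text
time: 20.5
tool_pos: [649.6, -279.6, 78.8]
tcp_rot: [-0.862, 1.57, -0.55]
contact_force: [-0.7, 1.3, 3.0]
grip_width: 13.9
```

Run:
```python
from h import *
goto(np.array([649,-279,76.]),.312)
im=imaging.capture('side');crop(im,340,150,150,130,5,'pics/s6.png')
up=lambda p,o,s:[((x+.5)/s-.5+o[0],(y+.5)/s-.5+o[1]) for x,y in p]
c,s=np.cos(TH),np.sin(TH);M=np.array([[c,s],[-s,c]])
for px,z in [((290,208),104),((335,198),104),((172,240),65),((472,182),65)]:
    w=plane('top',up([px],(170,140),4),z)[0];print(px,(M@(w[:2]-T)).round(1))
```

```text
t 20.5 tcp [ 649.6 -279.6   78.8] jawyaw 0.312 q1,q6 [-0.51 -0.83] F [-0.7  1.3  3. ] w 13.9
 world d [-0.6  0.6 -2.8] turn (tool) [0.    0.    0.001]  shift cm NOW axes [ 0.28  0.08 -0.04]  shift cm AFTER-turn axes [ 0.28  0.08 -0.04]
(290, 208) [75.5 16. ]
(335, 198) [ 76.4 -13.1]
(172, 240) [ 77.9 102.5]
(472, 182) [ 78.4 -98.1]
```

View pics/s6.png

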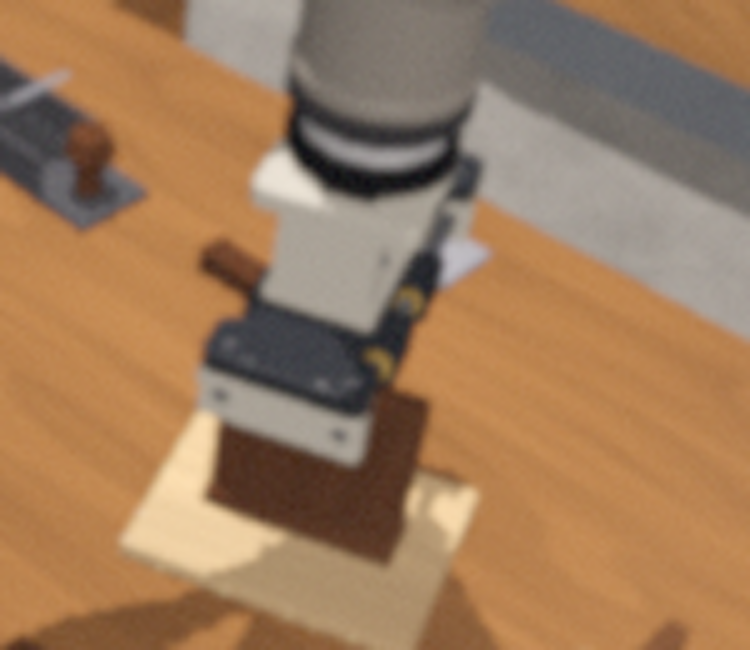

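Run:
```python
from h import *
up=lambda p,o,s:[((x+.5)/s-.5+o[0],(y+.5)/s-.5+o[1]) for x,y in p]
c,s=np.cos(TH),np.sin(TH);M=np.array([[c,s],[-s,c]])
for px,z,e in [((135,307),64,'-76,101'),((352,420),64,'-76,-101'),((493,300),65,'76,-101'),((284,200),65,'76,101'),((362,488),0,'-76,-101'),((155,380),0,'-76,101'),((361,198),104,'76,15'),((396,209),104,'76,-15'),((190,215),104,'-15,101'),((397,317),104,'-15,-91'),((430,297),104,'15,-91')]:
    w=plane('side',up([px],(170,120),4),z)[0];print(e,(M@(w[:2]-T)).round(1))
```

```text
-76,101 [-75.   98.3]
-76,-101 [ -69.8 -102.8]
76,-101 [  75.2 -100.7]
76,101 [ 76.  102.3]
-76,-101 [ -68.5 -101.2]
-76,101 [-77.   92.9]
76,15 [73.5 16. ]
76,-15 [ 78.  -13.3]
-15,101 [-11.6 101.1]
-15,-91 [-10.3 -92.9]
15,-91 [ 17.6 -96.9]
```

arm_command([
  {"tx": -1,"ty": 0,"tz": 0,"wx": 0,"wy": 0,"wz": 0,"jaw": -1},
  {"tx": -2,"ty": 0,"tz": 0,"wx": 0,"wy": 0,"wz": 0,"jaw": -1},
  {"tx": -3,"ty": 0,"tz": 0,"wx": 0,"wy": 0,"wz": 0,"jaw": -1},
  {"tx": -3,"ty": 0,"tz": 0,"wx": 0,"wy": 0,"wz": 0,"jaw": -1},
  {"tx": -3,"ty": 0,"tz": 0,"wx": 0,"wy": 0,"wz": 0,"jaw": -1},
  {"tx": -1,"ty": 0,"tz": 0,"wx": 0,"wy": 0,"wz": 0,"jaw": -1},
  {"tx": 0,"ty": 0,"tz": 0,"wx": 0,"wy": 0,"wz": 0,"jaw": -1},
])

```text
time: 21.25
tool_pos: [650.0, -279.7, 209.7]
tcp_rot: [-0.768, 1.568, -0.456]
contact_force: [-0.2, -0.0, -5.1]
grip_width: 13.5
```

Run:
```python
from h import *
goto(tw([0,0,210]),TH)
im=imaging.capture('top');crop(im,340,80,150,130,5,'pics/t7.png')
im=imaging.capture('side');crop(im,340,120,150,130,5,'pics/s7.png')
```

```text
t 21.25 tcp [ 650.  -279.7  209.7] jawyaw 0.312 q1,q6 [-0.51 -0.83] F [-0.2 -0.  -5.1] w 13.5
 world d [-1.739e+02  4.001e+02  3.000e-01] turn (tool) [0.14  0.002 0.002]  shift cm NOW axes [-0.13 43.42 -4.26]  shift cm AFTER-turn axes [-3.000e-02  4.240e+01 -1.028e+01]
```

View pics/t7.png

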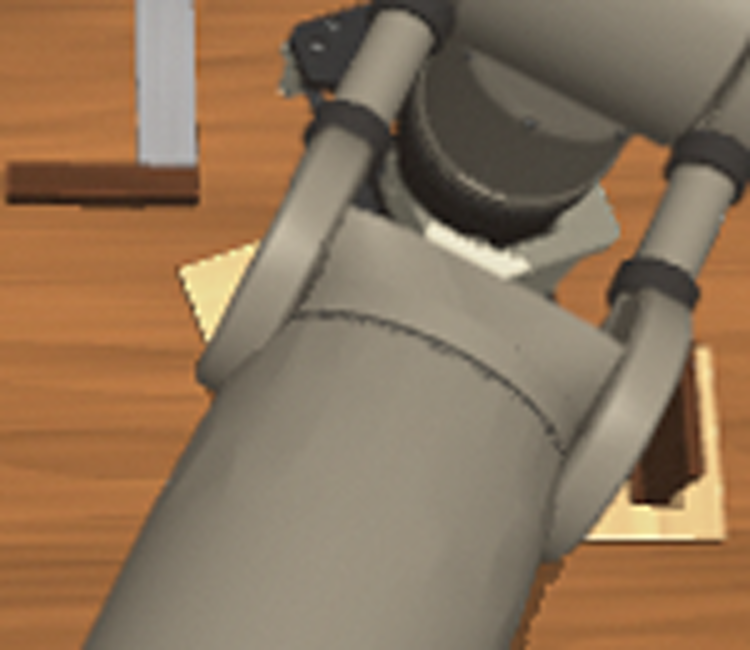

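View pics/s7.png

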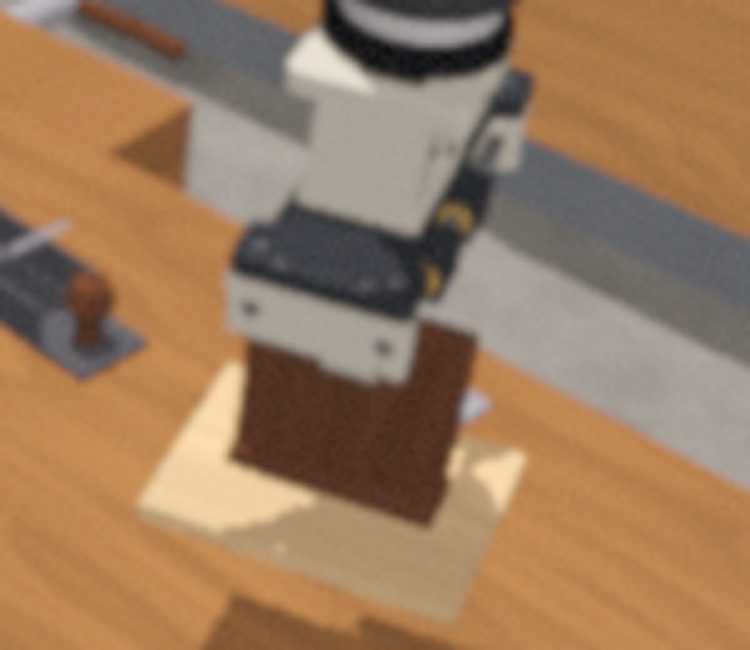

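Run:
```python
from h import *
exec(open('m.py').read().split("fl=plane")[0].split('import *')[1])
bs=plane('side',up([(138,506),(462,612),(527,455)],(340,120),5),141)
t,th,r=fit([(-58,75),(-58,-75),(58,-75)],bs);print(t,th,r.round(1))
bt=plane('top',up([(180,268)],(340,80),5),141);print('top-left corner',bt,'expect',650+np.cos(.312)*58-np.sin(.312)*75,-279.7+np.sin(.312)*58+np.cos(.312)*75)
```

```text
[ 646.43512836 -281.30777172] 0.32294901260241227 [[-0.2  0.2]
 [ 0.9  0.2]
 [-0.7 -0.4]]
top-left corner [[ 682.61670261 -189.2320931   141.        ]] expect 682.1776478897502 -190.51704772613073
```

arm_command([
  {"tx": 0,"ty": 0,"tz": 0,"wx": 0.07,"wy": 0,"wz": 0,"jaw": -1},
  {"tx": 0,"ty": 0,"tz": 0,"wx": 0.07,"wy": 0,"wz": 0,"jaw": -1},
  {"tx": 0,"ty": 1.5,"tz": -0.4,"wx": 0,"wy": 0,"wz": 0,"jaw": -1},
  {"tx": 0,"ty": 2.9,"tz": -0.7,"wx": 0,"wy": 0,"wz": 0,"jaw": -1},
  {"tx": 0,"ty": 3,"tz": -0.7,"wx": 0,"wy": 0,"wz": 0,"jaw": -1},
  {"tx": 0,"ty": 3,"tz": -0.7,"wx": 0,"wy": 0,"wz": 0,"jaw": -1},
  {"tx": 0,"ty": 3,"tz": -0.7,"wx": 0,"wy": 0,"wz": 0,"jaw": -1},
  {"tx": 0,"ty": 3,"tz": -0.7,"wx": 0,"wy": 0,"wz": 0,"jaw": -1},
  {"tx": 0,"ty": 3,"tz": -0.7,"wx": 0,"wy": 0,"wz": 0,"jaw": -1},
  {"tx": 0,"ty": 3,"tz": -0.7,"wx": 0,"wy": 0,"wz": 0,"jaw": -1},
  {"tx": 0,"ty": 3,"tz": -0.7,"wx": 0,"wy": 0,"wz": 0,"jaw": -1},
  {"tx": 0,"ty": 3,"tz": -0.7,"wx": 0,"wy": 0,"wz": 0,"jaw": -1},
  {"tx": 0,"ty": 3,"tz": -0.7,"wx": 0,"wy": 0,"wz": 0,"jaw": -1},
  {"tx": 0,"ty": 3,"tz": -0.8,"wx": 0,"wy": 0,"wz": 0,"jaw": -1},
  {"tx": 0,"ty": 3,"tz": -0.8,"wx": 0,"wy": 0,"wz": 0,"jaw": -1},
  {"tx": 0,"ty": 2.5,"tz": -0.7,"wx": 0,"wy": 0,"wz": 0,"jaw": -1},
  {"tx": 0,"ty": 1.5,"tz": -0.6,"wx": 0,"wy": 0,"wz": 0,"jaw": -1},
  {"tx": 0,"ty": 0,"tz": 0,"wx": 0,"wy": 0,"wz": 0,"jaw": -1},
  {"tx": 0,"ty": 0,"tz": 0,"wx": 0,"wy": 0,"wz": 0,"jaw": -1},
])

```text
time: 23.25
tool_pos: [477.1, 110.4, 207.6]
tcp_rot: [-2.652, 1.57, -2.479]
contact_force: [-0.1, 0.1, -2.5]
grip_width: 13.9
```

Run:
```python
from h import *
goto(tw([0,0,103]),TH)
im=imaging.capture('side');crop(im,170,60,170,150,4,'pics/s8.png')
```

```text
t 23.25 tcp [477.1 110.4 207.6] jawyaw 0.173 q1,q6 [ 0.07 -0.1 ] F [-0.1  0.1 -2.5] w 13.9
 world d [  -1.    10.  -104.6] turn (tool) [ 0.001 -0.001  0.   ]  shift cm NOW axes [10.46  1.01  0.08]  shift cm AFTER-turn axes [10.46  1.    0.07]
```

View pics/s8.png

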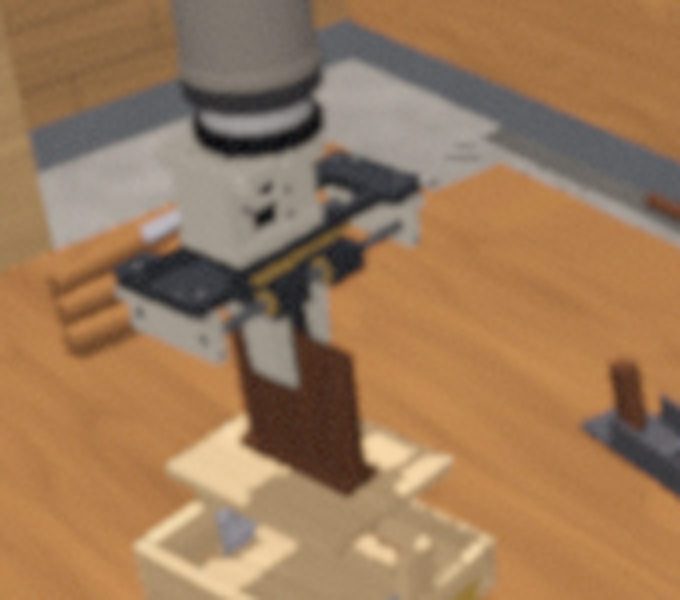

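The insert hangs level over the tote (s8: base at (310,470) above the box). Lower to just above the catches.

arm_command([
  {"tx": 0,"ty": 1,"tz": 0.1,"wx": 0,"wy": 0,"wz": 0,"jaw": -1},
  {"tx": 0,"ty": 0,"tz": 0,"wx": 0,"wy": 0,"wz": 0,"jaw": -1},
  {"tx": 1,"ty": 0,"tz": 0,"wx": 0,"wy": 0,"wz": 0,"jaw": -1},
  {"tx": 1.5,"ty": 0,"tz": 0,"wx": 0,"wy": 0,"wz": 0,"jaw": -1},
  {"tx": 1.5,"ty": 0,"tz": 0,"wx": 0,"wy": 0,"wz": 0,"jaw": -1},
  {"tx": 1.3,"ty": 0,"tz": 0,"wx": 0,"wy": 0,"wz": 0,"jaw": -1},
  {"tx": 0.9,"ty": 0,"tz": 0,"wx": 0,"wy": 0,"wz": 0,"jaw": -1},
  {"tx": 0,"ty": 0,"tz": 0,"wx": 0,"wy": 0,"wz": 0,"jaw": -1},
  {"tx": 0,"ty": 0,"tz": 0,"wx": 0,"wy": 0,"wz": 0,"jaw": -1},
])

```text
time: 24.2
tool_pos: [476.6, 120.7, 146.3]
tcp_rot: [0.033, 1.571, 0.205]
contact_force: [-0.9, -0.8, -3.8]
grip_width: 14.1
```

Run:
```python
from h import *
goto(tw([0,0,103]),TH)
im=imaging.capture('side');crop(im,190,120,140,130,5,'pics/s9.png')
im=imaging.capture('top');crop(im,190,150,140,130,5,'pics/t9.png')
```

```text
t 24.2 tcp [476.6 120.7 146.3] jawyaw 0.172 q1,q6 [ 0.09 -0.08] F [-0.9 -0.8 -3.8] w 14.1
 world d [ -0.5  -0.3 -43.3] turn (tool) [-0.  0. -0.]  shift cm NOW axes [ 4.33 -0.02 -0.06]  shift cm AFTER-turn axes [ 4.33 -0.02 -0.06]
```

View pics/s9.png

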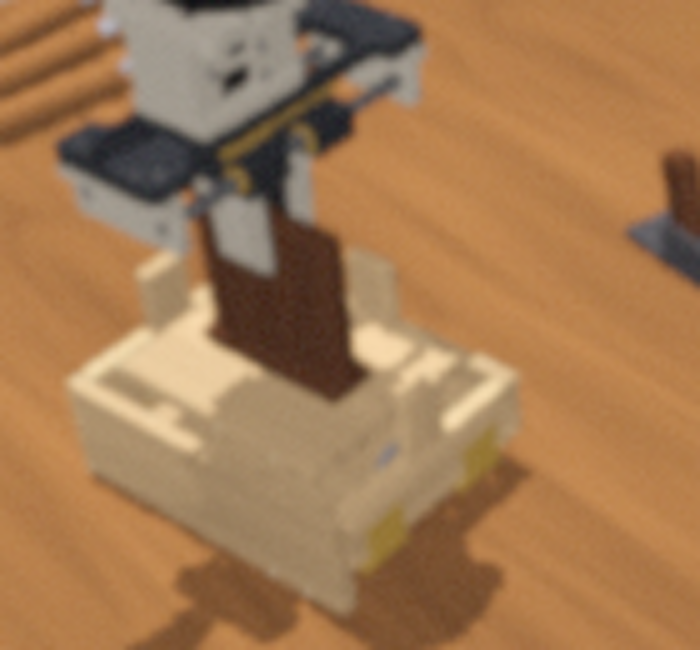

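View pics/t9.png

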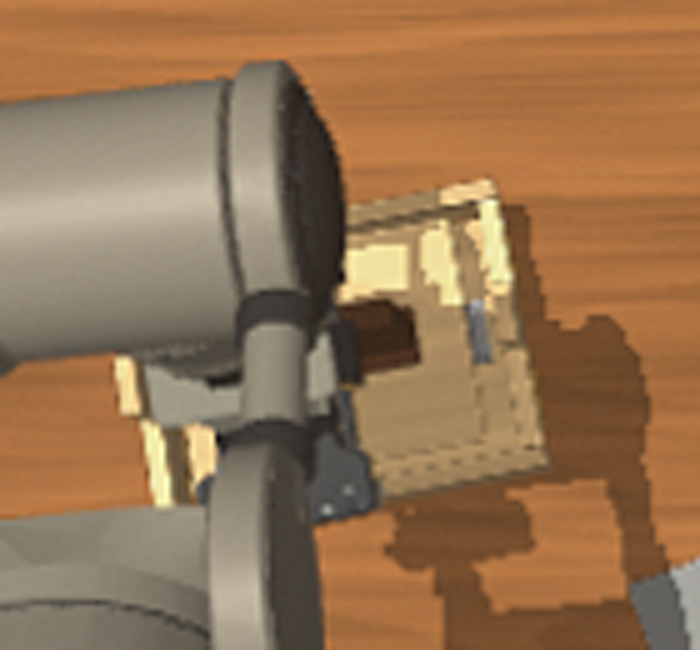

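The insert sits inside all four walls, with the right catch (480,332 in t9) just outside its end. Press down slowly.

arm_command([
  {"tx": 0.5,"ty": 0,"tz": 0,"wx": 0,"wy": 0,"wz": 0,"jaw": -1},
  {"tx": 0.5,"ty": 0,"tz": 0,"wx": 0,"wy": 0,"wz": 0,"jaw": -1},
  {"tx": 0.5,"ty": 0,"tz": 0,"wx": 0,"wy": 0,"wz": 0,"jaw": -1},
  {"tx": 0.3,"ty": 0,"tz": 0,"wx": 0,"wy": 0,"wz": 0,"jaw": -1},
  {"tx": 0,"ty": 0,"tz": 0,"wx": 0,"wy": 0,"wz": 0,"jaw": -1},
])

```text
time: 24.8
tool_pos: [476.0, 120.8, 127.6]
tcp_rot: [3.03, 1.57, -3.081]
contact_force: [0.2, 1.2, -3.6]
grip_width: 14.0
```

arm_command([
  {"tx": 0.4,"ty": 0,"tz": 0,"wx": 0,"wy": 0,"wz": 0,"jaw": -1},
  {"tx": 0.4,"ty": 0,"tz": 0,"wx": 0,"wy": 0,"wz": 0,"jaw": -1},
  {"tx": 0.4,"ty": 0,"tz": 0,"wx": 0,"wy": 0,"wz": 0,"jaw": -1},
  {"tx": 0,"ty": 0,"tz": 0,"wx": 0,"wy": 0,"wz": 0,"jaw": -1},
])

```text
time: 25.2
tool_pos: [477.9, 120.8, 117.5]
tcp_rot: [-0.093, 1.567, 0.079]
contact_force: [0.5, -0.5, 4.9]
grip_width: 13.8
```

arm_command([
  {"tx": 0.3,"ty": 0,"tz": 0,"wx": 0,"wy": 0,"wz": 0,"jaw": -1},
  {"tx": 0.3,"ty": 0,"tz": 0,"wx": 0,"wy": 0,"wz": 0,"jaw": -1},
  {"tx": 0.3,"ty": 0,"tz": 0,"wx": 0,"wy": 0,"wz": 0,"jaw": -1},
  {"tx": 0.3,"ty": 0,"tz": 0,"wx": 0,"wy": 0,"wz": 0,"jaw": -1},
  {"tx": 0,"ty": 0,"tz": 0,"wx": 0,"wy": 0,"wz": 0,"jaw": -1},
])

```text
time: 25.7
tool_pos: [477.8, 119.7, 104.6]
tcp_rot: [-0.673, 1.567, -0.501]
contact_force: [2.7, -6.1, 0.3]
grip_width: 14.1
```

arm_command([
  {"tx": 0.2,"ty": 0,"tz": 0,"wx": 0,"wy": 0,"wz": 0,"jaw": -1},
  {"tx": 0.2,"ty": 0,"tz": 0,"wx": 0,"wy": 0,"wz": 0,"jaw": -1},
  {"tx": 0,"ty": 0,"tz": 0,"wx": 0,"wy": 0,"wz": 0,"jaw": -1},
])

```text
time: 26.0
tool_pos: [478.0, 121.0, 102.3]
tcp_rot: [-0.061, 1.566, 0.111]
contact_force: [-0.1, -0.5, 14.8]
grip_width: 13.7
```

arm_command([
  {"tx": 0.2,"ty": 0,"tz": 0,"wx": 0,"wy": 0,"wz": 0,"jaw": -1},
  {"tx": 0.1,"ty": 0,"tz": 0,"wx": 0,"wy": 0,"wz": 0,"jaw": -1},
  {"tx": 0,"ty": 0,"tz": 0,"wx": 0,"wy": 0,"wz": 0,"jaw": -1},
  {"tx": 0,"ty": 0,"tz": 0,"wx": 0,"wy": 0,"wz": 0,"jaw": -1},
])

```text
time: 26.4
tool_pos: [478.1, 121.0, 102.1]
tcp_rot: [-0.105, 1.564, 0.067]
contact_force: [-10.5, -2.1, 42.2]
grip_width: 13.9
```

Run:
```python
from h import *
goto(tw([0,0,103]),TH)
im=imaging.capture('side');crop(im,190,120,140,130,5,'pics/s10.png')
im=imaging.capture('top');crop(im,190,150,140,130,5,'pics/t10.png')
```

```text
t 26.4 tcp [478.1 121.  102.1] jawyaw 0.172 q1,q6 [ 0.09 -0.08] F [-10.5  -2.1  42.2] w 13.9
 world d [-2.  -0.6  0.9] turn (tool) [0.    0.006 0.001]  shift cm NOW axes [-0.09 -0.02 -0.21]  shift cm AFTER-turn axes [-0.09 -0.02 -0.21]
```

View pics/s10.png

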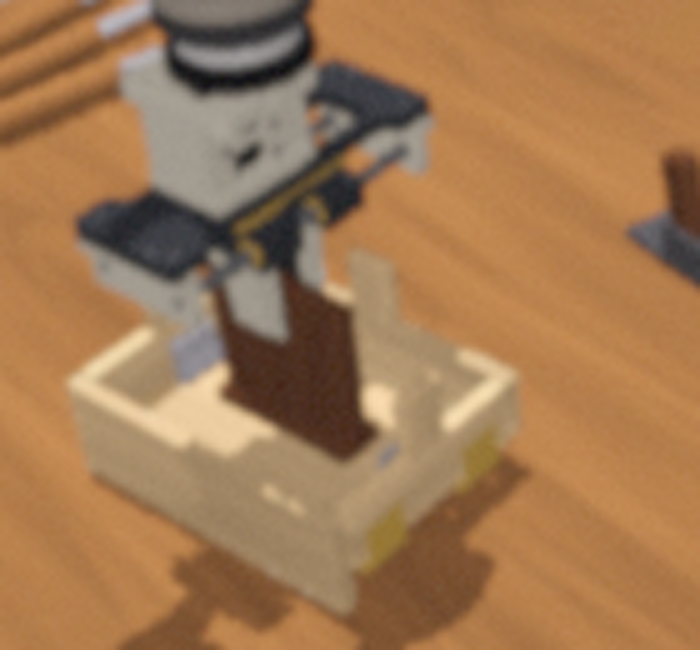

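View pics/t10.png

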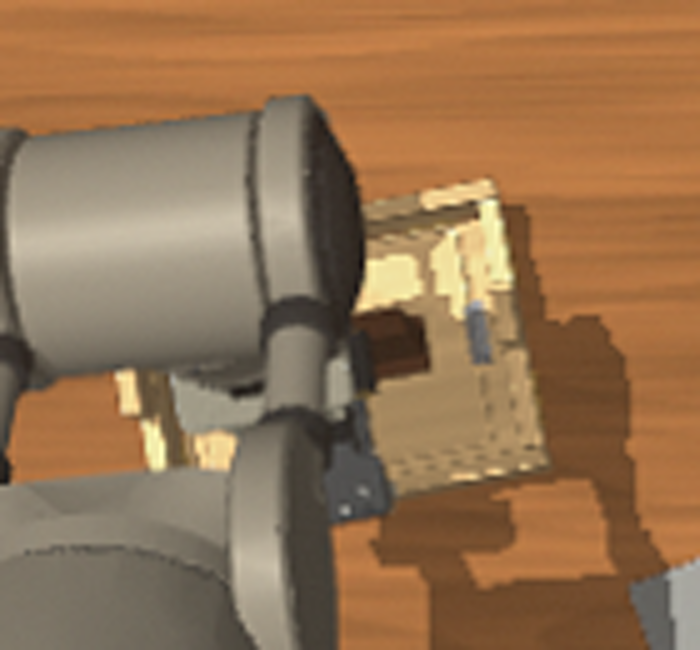

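It's seated: no further travel at 42 N, and the floor lies inside the walls in both pictures. Relieve the pressure, open part way (clear of the far tab), and rise.

arm_command([
  {"tx": -0.3,"ty": 0,"tz": 0,"wx": 0,"wy": 0,"wz": 0,"jaw": -1},
  {"tx": -0.1,"ty": 0,"tz": 0,"wx": 0,"wy": 0,"wz": 0,"jaw": -1},
  {"tx": 0,"ty": 0,"tz": 0,"wx": 0,"wy": 0,"wz": 0,"jaw": -0.3},
  {"tx": 0,"ty": 0,"tz": 0,"wx": 0,"wy": 0,"wz": 0,"jaw": -0.1},
  {"tx": 0,"ty": 0,"tz": 0,"wx": 0,"wy": 0,"wz": 0,"jaw": -0.1},
  {"tx": 0,"ty": 0,"tz": 0,"wx": 0,"wy": 0,"wz": 0,"jaw": -0.1},
])

```text
time: 27.1
tool_pos: [476.1, 120.8, 100.7]
tcp_rot: [2.943, 1.57, 3.115]
contact_force: [-0.2, -0.3, 1.1]
grip_width: 39.6
```

arm_command([
  {"tx": -1,"ty": 0,"tz": 0,"wx": 0,"wy": 0,"wz": 0,"jaw": -0.1},
  {"tx": -2,"ty": 0,"tz": 0,"wx": 0,"wy": 0,"wz": 0,"jaw": -0.1},
  {"tx": -3,"ty": 0,"tz": 0,"wx": 0,"wy": 0,"wz": 0,"jaw": -0.1},
  {"tx": -3,"ty": 0,"tz": 0,"wx": 0,"wy": 0,"wz": 0,"jaw": -0.1},
  {"tx": -3,"ty": 0,"tz": 0,"wx": 0,"wy": 0,"wz": 0,"jaw": -0.1},
  {"tx": 0,"ty": 3,"tz": 0,"wx": 0,"wy": 0,"wz": 0,"jaw": -0.1},
  {"tx": 0,"ty": 4,"tz": 0,"wx": 0,"wy": 0,"wz": 0,"jaw": -0.1},
  {"tx": 0,"ty": 4,"tz": 0,"wx": 0,"wy": 0,"wz": 0,"jaw": -0.1},
  {"tx": 0,"ty": 4,"tz": 0,"wx": 0,"wy": 0,"wz": 0,"jaw": -0.1},
  {"tx": 0,"ty": 4,"tz": 0,"wx": 0,"wy": 0,"wz": 0,"jaw": -0.1},
  {"tx": 0,"ty": 4,"tz": 0,"wx": 0,"wy": 0,"wz": 0,"jaw": -0.1},
  {"tx": 0,"ty": 4,"tz": 0,"wx": 0,"wy": 0,"wz": 0,"jaw": -0.1},
  {"tx": 0,"ty": 3,"tz": 0,"wx": 0,"wy": 0,"wz": 0,"jaw": -0.1},
  {"tx": 0,"ty": 0,"tz": 0,"wx": 0,"wy": 0,"wz": 0,"jaw": -0.1},
  {"tx": 0,"ty": 0,"tz": 0,"wx": 0,"wy": 0,"wz": 0,"jaw": -0.1},
])

```text
time: 28.6
tool_pos: [424.7, 416.5, 221.3]
tcp_rot: [-1.93, 1.57, -1.756]
contact_force: [-0.3, -0.4, -0.0]
grip_width: 41.1
```

Run:
```python
from h import *
goto(tw([0,0,103]),TH)
im=imaging.capture('side');crop(im,190,120,140,130,5,'pics/s11.png');cv2.imwrite('pics/s11f.png',im)
im=imaging.capture('top');crop(im,190,150,140,130,5,'pics/t11.png');cv2.imwrite('pics/t11f.png',im)
```

```text
t 28.6 tcp [424.7 416.5 221.3] jawyaw 0.173 q1,q6 [0.65 0.47] F [-0.3 -0.4 -0. ] w 41.1
 world d [  51.4 -296.1 -118.3] turn (tool) [ 0.001 -0.     0.001]  shift cm NOW axes [ 11.85 -30.04  -0.04]  shift cm AFTER-turn axes [ 11.83 -30.05  -0.  ]
```

View pics/s11.png

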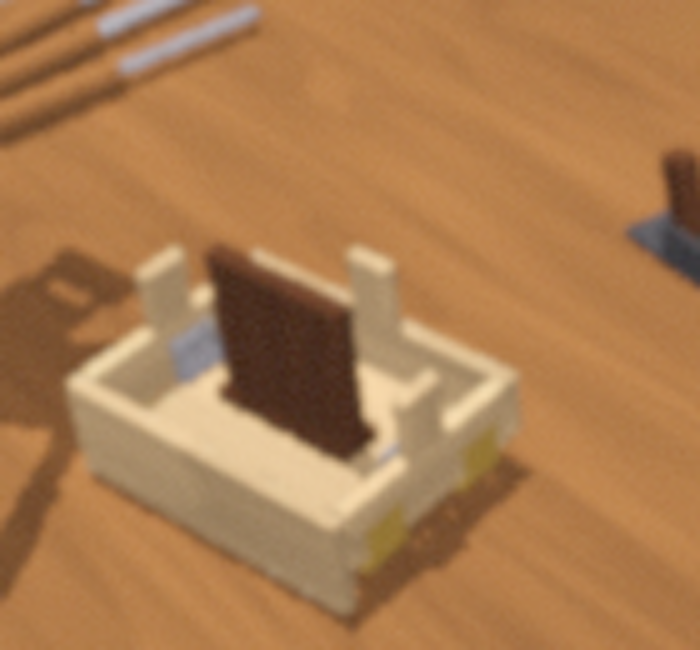

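View pics/t11.png

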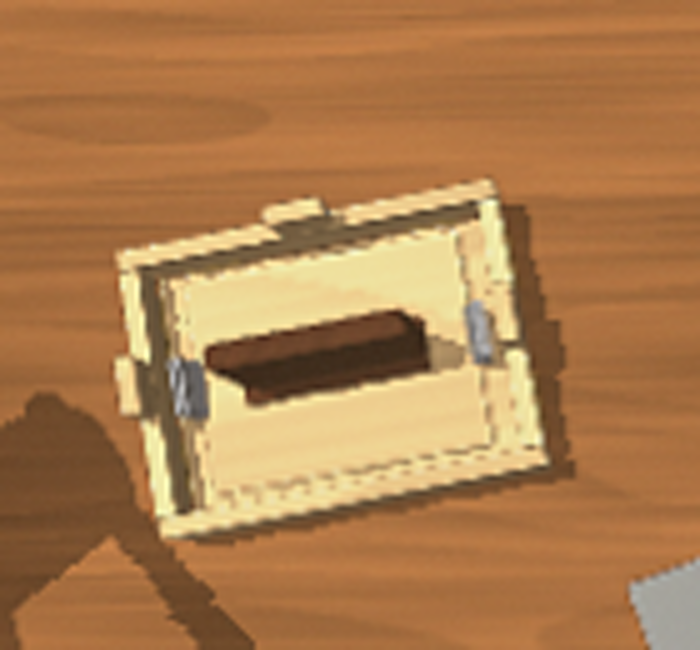

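View pics/t11f.png

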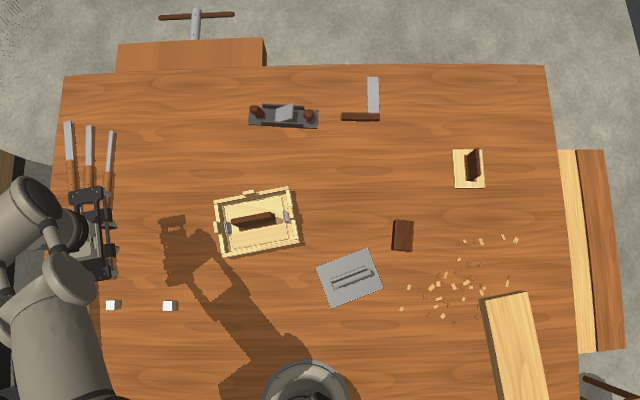

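Run:
```python
from h import *
exec(open('m.py').read().split("fl=plane")[0].split('import *')[1])
for f in('top0','t11f'):
    im=cv2.imread(f'pics/{f}.png').astype(int);m=(im[...,0]-im[...,2]>8)
    for (x0,x1,y0,y1) in((215,240,215,242),(275,297,205,228)):
        s=m[y0:y1,x0:x1];ys,xs=np.nonzero(s);print(f,len(xs),(xs.mean()+x0).round(2),(ys.mean()+y0).round(2),xs.min()+x0,xs.max()+x0)
a=cv2.imread('pics/top0.png');b=cv2.imread('pics/t11f.png')
crop(np.hstack([a[205:245,215:300],b[205:245,215:300]]),0,0,170,40,4,'pics/cmp.png')
# insert floor top corners at z=34 seen in t11: far edge + near-left
c,s=np.cos(TH),np.sin(TH);M=np.array([[c,s],[-s,c]])
for px,z,e in [((207,350),134,'handle top -7?,50'),((408,312),134,'7,-50'),((178,280),34,'58,75'),((458,232),34,'58,-75'),((492,443),34,'-58,-75')]:
    w=plane('top',up([px],(190,150),5),z)[0];print(e,(M@(w[:2]-T)).round(1))
```

```text
<stdin>:6: RuntimeWarning: Mean of empty slice.
  ret = ret.dtype.type(ret / rcount)
Traceback (most recent call last):
ValueError: zero-size array to reduction operation minimum which has no identity
```

Run:
```python
from h import *
exec(open('m.py').read().split("fl=plane")[0].split('import *')[1])
for f in('top0','t11f'):
    im=cv2.imread(f'pics/{f}.png').astype(int);m=(im[...,0]-im[...,2]>-8)
    for (x0,x1,y0,y1) in((215,240,215,242),(275,297,205,228)):
        s=m[y0:y1,x0:x1];ys,xs=np.nonzero(s)
        if len(xs):print(f,len(xs),(xs.mean()+x0).round(2),(ys.mean()+y0).round(2),xs.min()+x0,xs.max()+x0)
a=cv2.imread('pics/top0.png');b=cv2.imread('pics/t11f.png')
cv2.imwrite('pics/cmp.png',cv2.resize(np.vstack([a[205:245,215:300],b[205:245,215:300]]),None,fx=7,fy=7,interpolation=cv2.INTER_NEAREST))
c,s=np.cos(TH),np.sin(TH);M=np.array([[c,s],[-s,c]])
for px,z,e in [((207,350),134,'handle top 7,50'),((408,312),134,'7,-50'),((178,280),34,'58,75'),((458,232),34,'58,-75'),((492,443),34,'-58,-75')]:
    w=plane('top',up([px],(190,150),5),z)[0];print(e,(M@(w[:2]-T)).round(1))
```

```text
top0 27 226.15 227.19 224 230
top0 30 285.23 216.13 284 287
t11f 47 226.85 227.45 224 230
t11f 30 285.23 216.13 284 287
handle top 7,50 [ 6.  48.4]
7,-50 [  5.8 -50.8]
58,75 [61.9 78.6]
58,-75 [ 59.  -74.4]
-58,-75 [-55.7 -72.5]
```

View pics/cmp.png

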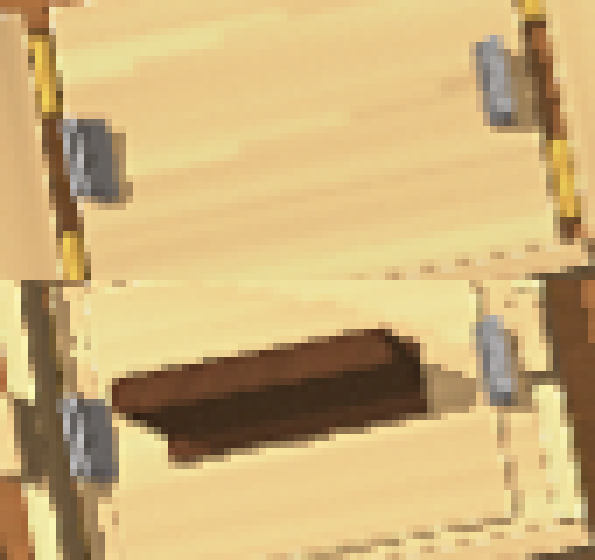

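The comparison shows both catches at the same pixels as before (right centroid identical, left spanning columns 224–230 both times). The bystanders haven't moved either.

Run:
```python
from plant import bot
print(bot.close_job())
```

```text
the job is handed in; nothing more can be done
None
```

I raised the left, right and far sides to their stops. I then gripped the large plywood insert by its handle, lowered it in line with the tote and pressed it onto the floor. I let go, moved the arm well clear and handed the job in at about 29 s; no verdict is reported.

Last checks:
- **Sides:** all three look upright. The tops of the left and far tabs measured within about 1 mm of where they should be. I judged the right side by eye and by it reaching its stop.
- **Insert:** it stopped moving under 42 N. Most points measured on it lie within about 2.5 mm of their seated places; one corner, read at a blurred edge, disagreed by about 4–5 mm. The handle's yaw lines up with the tote to within about 0.01 rad.
- **Catches:** the right one sits at exactly the same pixels as in the first picture, and the left one spans the same columns.
- **Other things on the bench:** the plane, try square and offcut look unmoved.
- **Disagreements:** the side camera placed the insert about 4 mm from where the top camera and gripper had it. On the left and right pushes the fingers slid 5–6 mm past the expected upright position (about 5 mm on the far one at the last reading) as they slipped on the tabs. Neither caused a problem.

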